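# Cover the cup tray and move it on to the next rail station

## Robot

A 7-joint arm with a two-finger parallel gripper is mounted at the origin on a cart in front of the work surface, level with it; the furniture and walls round the work are solid. World frame = base frame: x ahead of the robot, y to its left, z up, the work surface at z = 0. Lengths are in m, angles in rad, forces in N, time in s.
With the tool pointing down it reaches from about 0.4 to 0.85 m from the base axis. Payload 10.4 kg.
Tool frame: the origin (TCP) lies midway between the tips of the shut fingers; the grasp point (between the pads) lies 19 mm behind it; x points along the fingers, z is the direction in which the jaws open and shut, and the axes are right-handed (so a half turn about x gives the same grasp; the last joint's range is limited). The gripper opens to 87 mm and grips with 3 to 60 N. Pads are 19 mm wide; open, the fingers measure 117 mm over their backs; the gripper's body (75 mm by 190 mm) begins 51 mm behind the grasp point.
Start: joints at [-1.318, 0.332, -0.065, 1.46, 0.022, 1.35, -0.088], TCP at [0.17, 0.601, 0.185] pointing down, gripper open.
Joint ranges: [-2.6, 2.6], [-0.5, 2.12], [-1.47, 1.34], [0.16, 2.42], [-1.27, 4.41], [0.06, 2.06], [-2.6, 2.6]. Speed limits (rad/s): [2.22, 2.22, 2.79, 2.79, 3.14, 3.14, 3.14].

## Interface

Orientations are given as a unit quaternion [x, y, z, w].
In Python, from bench import read_state, camera, camera_params, close_job gives the robot as it stands.
- The arm moves only by the tool arm_command, never from a script. Its argument "targets" is a list of rows, each a list of 7 numbers: the closure in counts, from 0 (fully open) to 255 (shut), then the shift along the tool's x, y, z in mm, then the turn, a rotation vector about the tool's x, y, z in rad. A call has 1 to 10 rows; each row is the pose to reach, as a shift and turn from the pose commanded when the call began, along the tool's axes at that moment; what a row does not reach only later rows make up. A row lasts 1/10 s, in which the tool goes at most 50 mm and 8.59 degrees, less where a joint would pass 70% of its speed; a pose out of reach is approached as far as the arm can. A call with a gripper value outside its range is refused whole. The fingers move at their own pace and stop on an object; "newtons" is the grip in N (left out, the last holds). Time passes only in rows, so rows that repeat a pose let the fingers close. It gives the time, the measured TCP pose, the force and the opening at its end, in the units of the state.
- read_state(): the state, without advancing time (a new reading comes with each control period).
- camera(name): name is "scene" or "top" or "wrist"; returns the picture (420x560x3 uint8, red, green, blue); there is no depth.
- camera_params(name): a dict with "intrinsics" (3x3 intrinsics, pixels), "dist" ([k1, k2, p1, p2, k3] as OpenCV has them; the pictures are not rectified), "xyz" and "orientation" of the camera in the world; the wrist camera has in their place "mount" (4x4, takes a point from camera to tool coordinates, whose origin is the TCP and whose axes are the tool frame's). Camera axes: x right, y down, z forward; pixel columns grow to the right and rows downward; lengths in m; the calibration is good to about 2 mm. A picture is of the moment at which its call begins: read the wrist's pose just before it. camera_params takes no time and is no camera call.
- close_job(): hands the job in, once; it reports no verdict.
The state is a dict: "time": time; "joint_positions": joint angles; "joint_vel": joint speeds; "joint_torque": joint torques, N m; "ee_pos": TCP position; "eef_rot": TCP orientation; "ft_force": force on the tool from outside, world axes, zero at the start; "torque": the same for the moment, N m; "width": finger opening in m.
Only numpy, scipy, OpenCV 4.12 (cv2) and the standard library are available. Lean on these libraries where they do the work, as an engineer would, in place of code of your own. Each camera call takes 0.05 s, during which the arm holds its last target.

## Task

The cup tray stands on its rail between the first (white) and the middle (green) station with its cover open. Swing the cover shut and press its front edge down until the tab clicks behind the tray's rim; then push the tray to the right until it sits in the notch of the middle station, without running past that notch. The portion cup stays standing in the tray, and the other things on the table are left alone.

Things in the scene. Friction and masses are not known exactly. Their poses are not given: they have to be found in the camera images.
- rail: Fixed aluminium plate, 150 (x) by 440 (y) by 12 mm, end blocks 32 mm high; position and yaw vary. Origin at table height under the rail line at the middle station; the plate spans x -90 to +60 mm. y runs along the rail to the robot's left, x away from it. Stations at y = +120 (white mark), 0 (green), -120 mm (red): notches between two bumps 16 mm apart on the front strip (x = -72 mm).
- station_mid (a point): Point of the rail above the middle (green) station, 26 mm above the table; the tray's middle is over it when the tray sits in that notch.
- push_plate (a point): Centre line of the outer (left, rail +y) face of the orange push plate at the tray's left end, 76 mm above the table. The plate is 80 mm wide (x), 10 mm thick, upright, its top 104 mm above the table, 20 mm above the shut cover; the face lies 65 mm left of the tray's middle. Push here towards rail -y.
- tray_floor (a point): Middle of the grey tray's inner floor, 34 mm above the table; the tray is 112 (x) by 120 mm (y), axes as the rail's. It starts 50 to 95 mm left (rail +y) of station_mid. Friction about 1.2 N. A sprung plunger needs about 9 N to climb the bump met 17 mm before a notch's middle; past its crest (8 mm before) it pulls the tray into the notch; pushed 8 mm beyond the middle it climbs out again.
- cover (a joint): Angle of the cover in rad: 0 = shut with its tab caught behind the rim, about 0.08 = lying on the rim but not caught, 1.57 = upright; starts between 1.3 and 1.7. A stiff hinge: it stays where it is left. Snapping the tab past the rim takes about 5 N down on the front edge.
- cover_hinge (a point): Point on the hinge line of the cover, which runs along the rail's y axis on the tray's far wall, 53 mm beyond the tray's middle, 84 mm above the table.
- cover_lip (a point): Middle of the cover's blue front edge bar (14 by 102 mm, 7 mm thick), on its upper side (far side while it stands open), 105 mm from the hinge line. The cover is a clear panel in a blue frame, 112 mm from hinge to edge, 102 mm wide, 3 to 7 mm thick. When shut, this point is 52 mm nearer to the robot than the tray's middle and 88 mm above the table.
- cup: Open clear portion cup, 65 mm wide, 33 mm high, standing loose on the tray's floor; origin in the middle of its underside.
- salt: Salt shaker, 44 mm wide, 90 mm high, right of the rail; origin in the middle of its underside. Leave alone.
- roll: White roll of labels, 62 mm wide, 28 mm high, right of the rail; origin in the middle of its underside. Leave alone.
- deli_blue: Deli cup with blue lid, 86 mm wide, 59 mm high, the one nearest behind the rail; origin in the middle of its underside. Leave alone.
Not all that is in view belongs to the job. Leave any pink look-alike of the cup alone.

How it is judged:
By the outcome, as a careful person would: the job done as asked, in the order asked, and still so for the second after the job is handed in, with the robot touching nothing.
It also fails if it takes over 54 s, if anything falls off the work surface, if the arm or the gripper's body presses on something with over 40 N, if the wrist force passes 120 N, or if a joint passes its speed limit or range.

## Working session

There is one attempt and no reset: what is moved stays moved. The work goes in short steps, Python scripts to look and compute and a tool call to move; the robot and the scene stay as the last step left them, time stands still between calls to the robot, and variables do not carry over. Pictures are saved under pics/ and viewed, and the job is handed in when it is done.

Besides the shell and the picture viewer there is one more tool, called after ">>>" by a JSON object that holds its "name" and its "arguments". arm_command: Moves the arm, as the interface text tells. Its arguments: {"type":"object","properties":{"targets":{"type":"array"},"newtons":{"type":"number"}},"required":["targets"]}

```bash
ls; mkdir -p pics; python3 - <<'E'
from bench import *
import cv2
s=read_state(); print(s)
for n in ["scene","top"]:
    print(n,camera_params(n))
    cv2.imwrite(f"pics/{n}0.png",camera(n)[:,:,::-1])
print(camera_params("wrist"))
E
```

```text
pics
{'time': 0.0, 'joint_positions': array([-1.31760012,  0.33288231, -0.06470357,  1.4609491 ,  0.02160385,
        1.34993602, -0.08849891]), 'joint_vel': array([ 0.00095166, -0.00083466,  0.0004462 , -0.00112116,  0.00060289,
        0.00034726, -0.00013128]), 'joint_torque': array([-2.75783659e-04, -6.23248529e+01,  2.47785717e-02, -3.89922881e+01,
       -6.12023799e-02,  3.93768889e-02,  1.69224568e-04]), 'ee_pos': array([0.17007919, 0.60093432, 0.18384378]), 'eef_rot': array([-0.42686577,  0.56437952,  0.42619456,  0.56357748]), 'ft_force': array([-1.2341049 ,  0.48405   , -0.38566513]), 'torque': array([-0.07307039, -0.05101178, -0.01733538]), 'width': 0.08717729272942389}
scene {'intrinsics': array([[423.62031213,   0.        , 286.94996584],
       [  0.        , 423.62031213, 205.41021673],
       [  0.        ,   0.        ,   1.        ]]), 'dist': array([0.03387795, 0.        , 0.        , 0.        , 0.        ]), 'xyz': array([0.13606623, 0.4661744 , 0.47428231]), 'orientation': array([-0.2295882 ,  0.80507515, -0.52656244,  0.14790287])}
top {'intrinsics': array([[4
[... 261 characters left out ...]
93594,  1.16217393]), 'orientation': array([ 0.71029025, -0.70050186,  0.05369603, -0.04360779])}
{'intrinsics': array([[367.04445044,   0.        , 274.18287205],
       [  0.        , 367.04445044, 210.66792123],
       [  0.        ,   0.        ,   1.        ]]), 'dist': array([-0.01703618,  0.        ,  0.        ,  0.        ,  0.        ]), 'mount': array([[-1.46118568e-03, -2.99295994e-01,  9.54159197e-01,
        -1.98917222e-01],
       [ 2.70945540e-04, -9.54160299e-01, -2.99295925e-01,
         8.32336389e-02],
       [ 9.99998896e-01, -1.78801740e-04,  1.47529828e-03,
         2.39048328e-05],
       [ 0.00000000e+00,  0.00000000e+00,  0.00000000e+00,
         1.00000000e+00]])}
```

View pics/scene0.png

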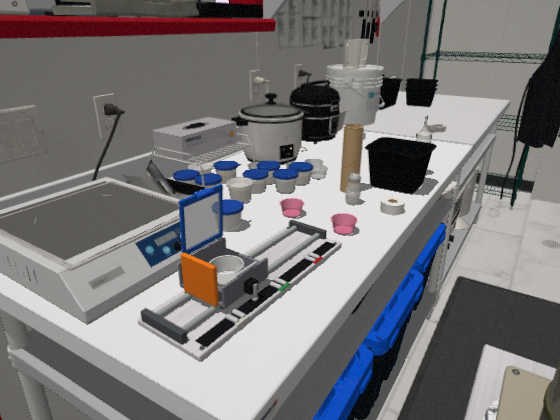

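View pics/top0.png

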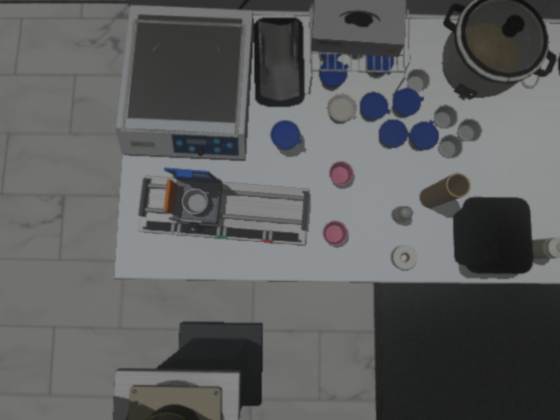

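The scene view shows the tray at about (220,275), the blue cover upright at (202,220), the orange plate at (199,280), the green mark at (283,287) and the red mark at (318,260). In the top view the tray is at (195,202), with the green mark at (219,238) and the red at (267,241). I'll enlarge these areas and measure.

```bash
cat > h.py <<'E'
import numpy as np, cv2
from scipy.spatial.transform import Rotation as R
from bench import *
def ray(n,px,P=None,st=None):
    P=P or camera_params(n)
    u=cv2.undistortPoints(np.array(px,float).reshape(-1,1,2),P["intrinsics"],P["dist"]).reshape(-1,2)
    d=np.c_[u,np.ones(len(u))]
    if n=="wrist":
        T=np.eye(4);T[:3,:3]=R.from_quat(st["eef_rot"]).as_matrix();T[:3,3]=st["ee_pos"]
        T=T@P["mount"];return T[:3,3],d@T[:3,:3].T
    return P["xyz"],d@R.from_quat(P["orientation"]).as_matrix().T
def onz(n,px,z,st=None):
    o,d=ray(n,px,st=st); z=np.broadcast_to(z,len(d))
    return o+d*((z-o[2])/d[:,2])[:,None]
def proj(n,X,st=None):
    P=camera_params(n);X=np.array(X,float).reshape(-1,3)
    if n=="wrist":
        T=np.eye(4);T[:3,:3]=R.from_quat(st["eef_rot"]).as_matrix();T[:3,3]=st["ee_pos"];T=T@P["mount"];o=T[:3,3];M=T[:3,:3]
    else: o=P["xyz"];M=R.from_quat(P["orientation"]).as_matrix()
    return cv2.projectPoints((X-o)@M,np.zeros(3),np.zeros(3),P["intrinsics"],P["dist"])[0].reshape(-1,2)
def tri(na,a,nb,b):
    oa,da=ray(na,[a]);ob,db=ray(nb,[b]);da=da[0];db=db[0]
    s=np.linalg.lstsq(np.c_[da,-db],ob-oa,rcond=None)[0]
    p,q=oa+s[0]*da,ob+s[1]*db
    return (p+q)/2,np.linalg.norm(p-q)
E
python3 - <<'E'
from h import *
a=cv2.imread("pics/top0.png")[160:260,125:325]; cv2.imwrite("pics/t1.png",cv2.resize(a,None,fx=4,fy=4,interpolation=cv2.INTER_CUBIC))
a=cv2.imread("pics/scene0.png")[180:350,135:345]; cv2.imwrite("pics/s1.png",cv2.resize(a,None,fx=3.5,fy=3.5,interpolation=cv2.INTER_CUBIC))
im=cv2.imread("pics/top0.png");h=cv2.cvtColor(im,cv2.COLOR_BGR2HSV)
sc=cv2.imread("pics/scene0.png");hs=cv2.cvtColor(sc,cv2.COLOR_BGR2HSV)
for nm,lo,hi in [("green",(45,90,50),(80,255,255)),("red",(0,150,80),(5,255,255)),("red2",(172,150,80),(180,255,255)),("orange",(6,170,90),(18,255,255))]:
  for w,H in (("top",h),("scene",hs)):
    m=cv2.inRange(H,lo,hi);n,l,st,c=cv2.connectedComponentsWithStats(m)
    print(nm,w,[(c[i].round(1).tolist(),st[i].tolist()) for i in range(1,n) if st[i,4]>5])
E
```

```text
green top [([220.4, 236.6], [216, 235, 11, 3, 18])]
green scene [([283.6, 286.4], [278, 282, 12, 9, 39])]
red top []
red scene [([317.5, 259.6], [313, 257, 9, 6, 23])]
red2 top []
red2 scene [([247.1, 1.3], [230, 0, 33, 5, 119]), ([127.0, 25.3], [0, 15, 276, 23, 4448]), ([377.4, 26.8], [376, 18, 4, 18, 32])]
orange top [([167.4, 194.3], [165, 180, 6, 31, 74])]
orange scene [([199.4, 278.2], [181, 253, 37, 53, 1363])]
```

View pics/t1.png

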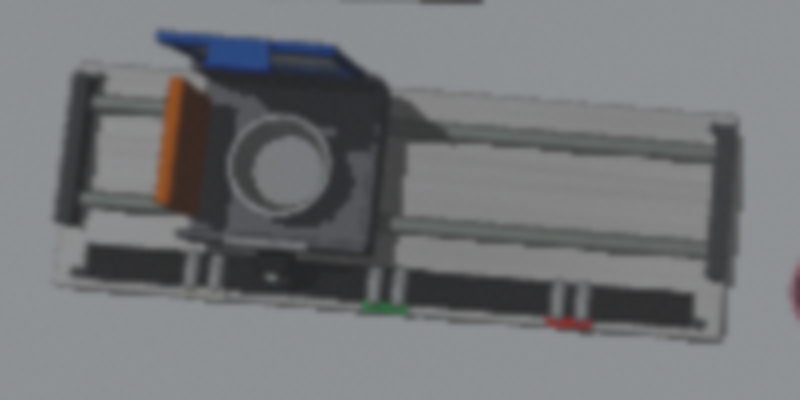

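View pics/s1.png

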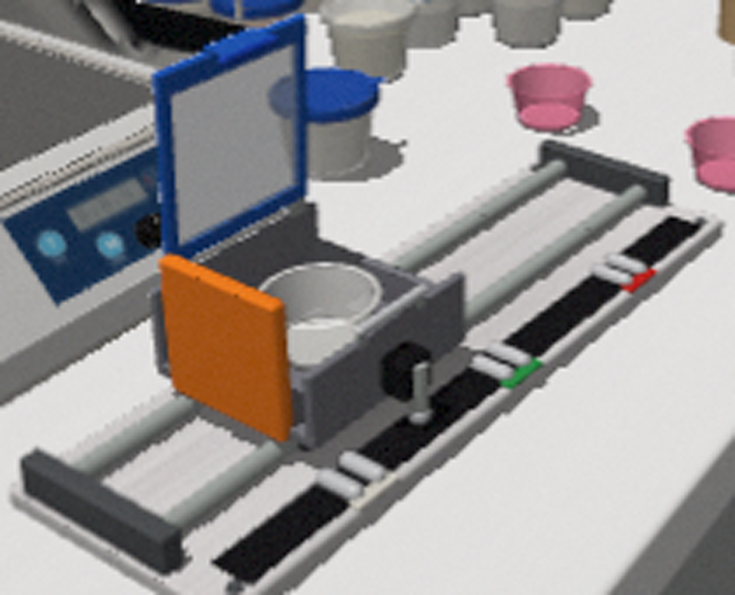

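```bash
cat > m1.py <<'E'
from h import *
t=lambda x,y:(125+x/4,160+y/4)
s=lambda x,y:(135+x/3.5,180+y/3.5)
c=onz("top",[t(53,285),t(722,340),t(738,113),t(80,62)],.012); print("top corners",c.round(4).tolist())
print("len",np.linalg.norm(c[0]-c[1]),np.linalg.norm(c[2]-c[3]),"wid",np.linalg.norm(c[0]-c[3]),np.linalg.norm(c[1]-c[2]))
d=(c[0]-c[1]+c[3]-c[2]);yaw=np.arctan2(-d[0],d[1]);print("yaw",yaw)
Y=np.array([-np.sin(yaw),np.cos(yaw)]);X=np.array([np.cos(yaw),np.sin(yaw)])
o=c.mean(0)[:2]+X*.015;print("origin",o)
def rail(p): q=np.atleast_2d(p)[:,:2]-o;return np.c_[q@X,q@Y]
g=onz("top",[(220.8,236.6),t(569,323)],.013);gs=onz("scene",[(283.6,286.4),(317.5,259.6)],.013)
print("green/red top",g,rail(g),"scene",gs,rail(gs))
print("cup top rim", rail(onz("top",[t(280,165)],.067)))
print("plate outer top edge(top)",rail(onz("top",[t(170,78),t(157,207)],.104)))
print("plate outer top edge(scene)",rail(onz("scene",[s(162,260),s(282,302)],.104)))
# lip edge: upper corners of cover in both views
for a,b in [(s(153,75),t(157,36)),(s(303,15),t(335,47))]:
    p,e=tri("scene",a,"top",b);print("cover corner",p,e,rail(p))
E
python3 m1.py
```

```text
top corners [[0.5024, 0.1113, 0.012], [0.4729, -0.3264, 0.012], [0.6232, -0.3358, 0.012], [0.651, 0.1022, 0.012]]
len 0.43874543814431727 0.43893782419142124 wid 0.1488726747021513 0.1505250354860221
yaw -0.06528794268306685
origin [ 0.57732461 -0.11316503]
green/red top [[ 0.49163753 -0.10533244  0.013     ]
 [ 0.48257387 -0.22658584  0.013     ]] [[-0.08601554  0.00222554]
 [-0.08714912 -0.11936085]] scene [[ 0.49270881 -0.10250405  0.013     ]
 [ 0.48415459 -0.22269213  0.013     ]] [[-0.08513106  0.0051178 ]
 [-0.0858258  -0.11537231]]
cup top rim [[-0.00557398  0.0676767 ]]
plate outer top edge(top) [[ 0.03781326  0.1326276 ]
 [-0.04166879  0.13123624]]
plate outer top edge(scene) [[ 0.03602991  0.13730601]
 [-0.03891557  0.13113605]]
cover corner [0.63244035 0.00255355 0.1929345 ] 0.003961822676139726 [[0.04744865 0.11906788]]
cover corner [ 0.6263594  -0.09882968  0.19279377] 0.0007283582791148598 [[0.04799505 0.01750392]]
```

```bash
python3 - <<'E'
from h import *
s=read_state();M=R.from_quat(s["eef_rot"]).as_matrix();print(M.round(3))
print("obj: deli", onz("top",[(286,135)],.059),"griddle corner",onz("top",[(245,157)],.08), onz("top",[(123,152)],.08))
print("cookpot etc", onz("top",[(281,104),(256,104)],.05))
yaw=-.0653
for zs in (1,-1):
  Y=zs*np.array([-np.sin(yaw),np.cos(yaw),0]);x=np.array([0,0,-1.]);T=np.c_[x,np.cross(Y,x),Y]
  print(zs,T.round(3).tolist(),"turn in tool",R.from_matrix(M.T@T).as_rotvec().round(3))
E
```

```text
[[-0.    -0.962  0.272]
 [-0.001  0.272  0.962]
 [-1.    -0.    -0.001]]
obj: deli [[ 0.7539653  -0.27133774  0.059     ]] griddle corner [[ 0.6887451  -0.16888864  0.08      ]] [[0.69719559 0.13964896 0.08      ]]
cookpot etc [[ 0.84099739 -0.25694518  0.05      ]
 [ 0.83983584 -0.19102842  0.05      ]]
1 [[0.0, -0.998, 0.065], [0.0, 0.065, 0.998], [-1.0, 0.0, 0.0]] turn in tool [-0.21  -0.001 -0.   ]
-1 [[0.0, 0.998, -0.065], [0.0, -0.065, -0.998], [-1.0, 0.0, -0.0]] turn in tool [ 2.931e+00 -0.000e+00  2.000e-03]
```

>>> {"name": "arm_command", "arguments": {"targets": [[0, -50, -20, -20, 0, 0, 0], [255, -100, -50, -60, 0, 0, 0], [255, -116, -80, -100, -0.05, 0, 0], [255, -116, -110, -135, -0.1, 0, 0], [255, -116, -145, -170, -0.15, 0, 0], [255, -116, -180, -207, -0.21, 0, 0], [255, -116, -212, -244, -0.21, 0, 0], [255, -116, -244, -281, -0.21, 0, 0], [255, -116, -276, -318, -0.21, 0, 0], [255, -116, -308, -355, -0.21, 0, 0]], "newtons": 20}}

```text
time: 1.1
ee_pos: [0.3626, 0.19, 0.3005]
eef_rot: [-0.483, 0.516, 0.483, 0.516]
ft_force: [1.4, 0.7, -0.0]
width: 0.0232
```

>>> {"name": "arm_command", "arguments": {"targets": [[255, 0, -22, -40, 0, 0, 0], [255, 0, -44, -80, 0, 0, 0], [255, 0, -66, -120, 0, 0, 0], [255, 0, -88, -160, 0, 0, 0], [255, 0, -110, -200, 0, 0, 0], [255, 0, -125, -228, 0, 0, 0], [255, 0, -125, -228, 0, 0, 0], [255, 0, -125, -228, 0, 0, 0]]}}

```text
time: 1.9
ee_pos: [0.4718, -0.0438, 0.3003]
eef_rot: [-0.483, 0.517, 0.483, 0.516]
ft_force: [-0.5, 0.2, 0.6]
width: 0.0004
```

```bash
cat > look.py <<'E'
import sys,json
from h import *
n=sys.argv[1]
s=read_state();cv2.imwrite(f"pics/{n}.png",camera("wrist")[:,:,::-1])
json.dump({k:np.array(v).tolist() for k,v in s.items()},open(f"pics/{n}.json","w"))
print(s["time"],s["ee_pos"].round(4),R.from_quat(s["eef_rot"]).as_matrix().round(3).tolist(),s["ft_force"].round(1),s["width"])
E
python3 look.py w1
```

```text
1.9 [ 0.4718 -0.0438  0.3003] [[-0.001, -0.998, 0.067], [-0.0, 0.067, 0.998], [-1.0, 0.001, -0.0]] [-0.5  0.2  0.6] 0.0004098185339251839
```

View pics/w1.png

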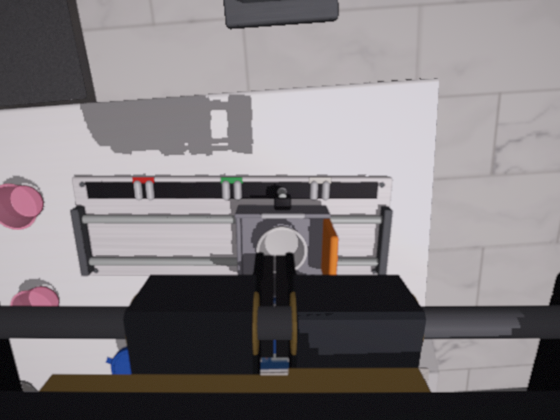

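The wrist view has the robot side at the top. It shows the green mark at (231,180), red (143,180), the plunger knob at (282,200), the orange plate at (329,248) and the cup at (281,248). The gripper body hides the cover.

```bash
python3 - <<'E'
from h import *
import json
st=json.load(open("pics/w1.json"))
a=cv2.imread("pics/w1.png")[165:285,65:400];cv2.imwrite("pics/w1c.png",cv2.resize(a,None,fx=2.3,fy=2.3,interpolation=cv2.INTER_CUBIC))
h=cv2.cvtColor(cv2.imread("pics/w1.png"),cv2.COLOR_BGR2HSV)
for nm,lo,hi in [("green",(45,90,50),(80,255,255)),("red",(172,150,80),(180,255,255)),("red0",(0,150,60),(4,255,255)),("orange",(6,170,60),(18,255,255))]:
    m=cv2.inRange(h,lo,hi);n,l,s,c=cv2.connectedComponentsWithStats(m)
    print(nm,[(c[i].round(1).tolist(),s[i].tolist()) for i in range(1,n) if s[i,4]>8])
E
```

```text
green [([231.1, 179.2], [220, 177, 23, 7, 103])]
red []
red0 [([143.4, 179.4], [133, 177, 21, 7, 71])]
orange [([328.9, 249.4], [322, 219, 15, 57, 693])]
```

View pics/w1c.png

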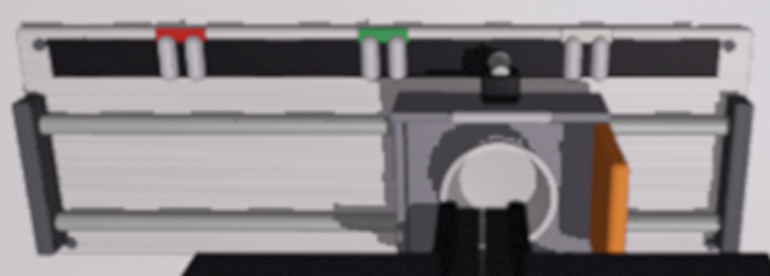

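```bash
python3 - <<'E'
from h import *
import json
st=json.load(open("pics/w1.json"))
k=lambda x,y:(65+x/2.3,165+y/2.3)
p=onz("wrist",[(231.1,178.5),(143.2,178.5),(320.2,178.8)],.012,st)
print(p)
yaw=np.arctan2(-(p[2]-p[1])[0],(p[2]-p[1])[1]);print("yaw",yaw,np.linalg.norm(p[2]-p[1]))
Y=np.array([-np.sin(yaw),np.cos(yaw)]);X=np.array([np.cos(yaw),np.sin(yaw)])
o=p.mean(0)[:2]+X*.086;print("o",o)
ra=lambda q:np.c_[(q[:,:2]-o)@X,(q[:,:2]-o)@Y].round(4).tolist()
c=onz("wrist",[k(18,26),k(751,28)],.012,st);print("front corners",ra(c))
pl=onz("wrist",[k(629,165),k(627,250)],.104,st);print("plate",ra(pl))
for z in(.03,.05): print("plunger",ra(onz("wrist",[k(499,52)],z,st)))
print("rim of tray",ra(onz("wrist",[k(393,120),k(610,120),k(455,118),k(550,118)],.084,st)))
print("bumps",ra(onz("wrist",[k(370,60),k(398,60)],.016,st)))
E
```

```text
[[ 0.49180617 -0.10280503  0.012     ]
 [ 0.48370318 -0.22184529  0.012     ]
 [ 0.50032839  0.01759877  0.012     ]]
yaw -0.06932126926110624 0.24002053519400834
o [ 0.57773936 -0.10830737]
front corners [[-0.0889, -0.2155], [-0.0885, 0.2169]]
plate [[-0.038, 0.1321], [0.0093, 0.1337]]
plunger [[-0.078, 0.0681]]
plunger [[-0.0829, 0.0676]]
rim of tray [[-0.0549, 0.0122], [-0.0551, 0.1247], [-0.0561, 0.0443], [-0.0562, 0.0935]]
bumps [[-0.0695, -0.0077], [-0.0696, 0.0089]]
```

>>> {"name": "arm_command", "arguments": {"targets": [[255, 0, -40, 2, 0, 0, 0], [255, 0, -80, 5, 0, 0, 0], [255, 0, -120, 8, 0, 0, 0], [255, 0, -160, 10, 0, 0, 0], [255, 0, -192, 10, 0, 0, 0], [255, 0, -192, 10, 0, 0, 0], [255, 0, -192, 10, 0, 0, 0]]}}

```text
time: 2.65
ee_pos: [0.6641, -0.0452, 0.2994]
eef_rot: [-0.483, 0.517, 0.484, 0.515]
ft_force: [-0.3, -0.3, 1.0]
width: 0.0003
```

```bash
cat > rs.py <<'E'
from h import *
s=read_state();p=s["ee_pos"];M=R.from_quat(s["eef_rot"]).as_matrix()
d=p[:2]-np.array([.5775,-.1085]);y=-.067
print("t",s["time"],"rail",(d@[np.cos(y),np.sin(y)]).round(4),(d@[-np.sin(y),np.cos(y)]).round(4),"z",p[2].round(4),"f",s["ft_force"].round(1),"M",M.round(3).tolist())
E
python3 rs.py; python3 - <<'E'
from h import *
cv2.imwrite("pics/sc2.png",camera("scene")[:,:,::-1])
E
```

```text
t 2.65 rail 0.0822 0.0689 z 0.2994 f [-0.3 -0.3  1. ] M [[-0.002, -0.998, 0.065], [-0.0, 0.065, 0.998], [-1.0, 0.002, -0.0]]
```

View pics/sc2.png

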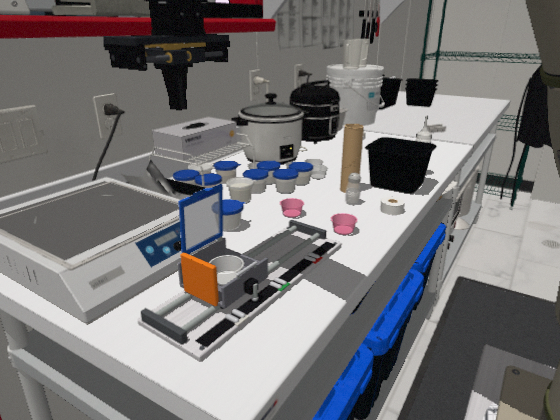

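The scene view shows the shut fingers at (177,105), above and behind the open cover. I'll lower them behind it.

>>> {"name": "arm_command", "arguments": {"targets": [[255, 40, 0, 0, 0, 0, 0], [255, 80, 0, 0, 0, 0, 0], [255, 110, 0, -1, 0, 0, 0], [255, 120, 0, -1, 0, 0, 0], [255, 120, 0, -1, 0, 0, 0]]}}

```text
time: 3.2
ee_pos: [0.6633, -0.0464, 0.1807]
eef_rot: [-0.483, 0.516, 0.484, 0.516]
ft_force: [-0.4, 0.2, 0.8]
width: 0.0003
```

```bash
python3 rs.py; python3 - <<'E'
from h import *
cv2.imwrite("pics/sc3.png",cv2.resize(camera("scene")[100:310,100:380,::-1],None,fx=2.8,fy=2.8,interpolation=cv2.INTER_CUBIC))
E
```

```text
t 3.2 rail 0.0814 0.0678 z 0.1807 f [-0.4  0.2  0.8] M [[-0.001, -0.998, 0.065], [0.001, 0.065, 0.998], [-1.0, 0.001, 0.001]]
```

View pics/sc3.png

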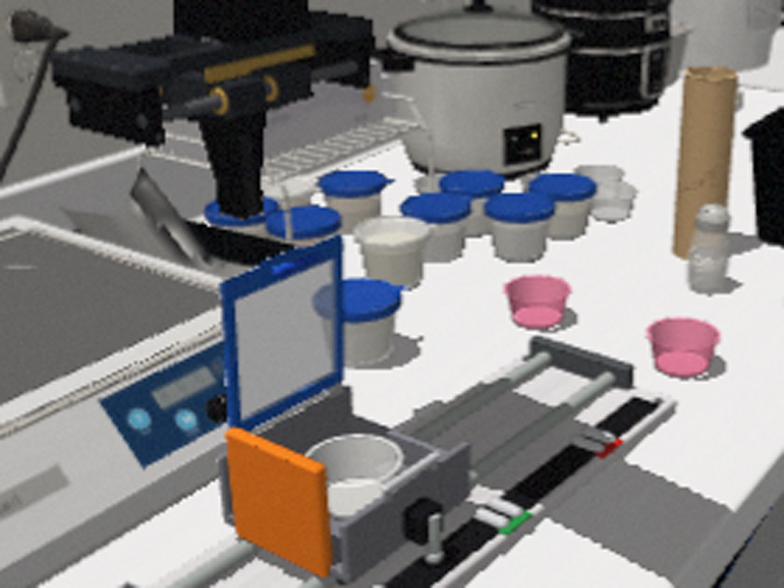

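```bash
python3 - <<'E'
from h import *
p=proj("scene",[[.6633,-.0464,.1807],[.629,-.046,.193],[.632,.0025,.193],[.626,-.0988,.193]]);print(p,(p-[100,100])*2.8)
E
```

```text
[[187.64997711 195.37291134]
 [201.25286311 192.93982349]
 [180.10965999 201.73569758]
 [221.89846663 184.26825974]] [[245.41993591 267.04415176]
 [283.50801669 260.23150578]
 [224.30704796 284.85995321]
 [341.31570657 235.95112728]]
```

```bash
python3 - <<'E'
from h import *
print(proj("scene",[[.6641,-.0452,.2994]]))
a=camera("scene")[150:210,150:230,::-1]
a=np.clip(a.astype(float)*3,0,255).astype(np.uint8)
cv2.imwrite("pics/sc4.png",cv2.resize(a,None,fx=8,fy=8,interpolation=cv2.INTER_CUBIC))
E
```

```text
[[180.36611973 130.89298394]]
```

View pics/sc4.png

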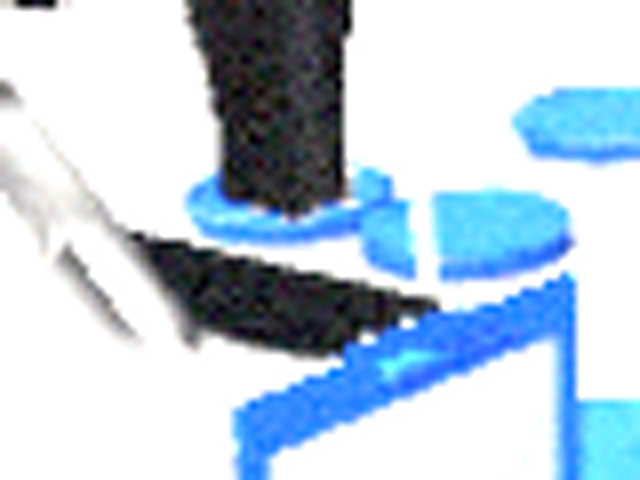

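```bash
python3 look.py w2; python3 - <<'E'
from h import *
import json
st=json.load(open("pics/w2.json"))
M=R.from_quat(st["eef_rot"]).as_matrix();p=np.array(st["ee_pos"])
print(proj("wrist",[p,p+M@[-.019,0,0],p+M@[-.04,0,0],p+M@[0,.01,0]],st))
cv2.imwrite("pics/top2.png",cv2.resize(camera("top")[120:260,110:320,::-1],None,fx=3.5,fy=3.5,interpolation=cv2.INTER_CUBIC))
print((proj("top",[p])-[110,120])*3.5)
E
```

```text
3.3 [ 0.6648 -0.0471  0.1829] [[0.003, -0.998, 0.065], [0.001, 0.065, 0.998], [-1.0, -0.003, 0.001]] [ 0.5 -0.2  0.3] 0.0006097388324146159
[[273.41703668 244.5155992 ]
 [273.39819264 258.25628459]
 [273.37293248 276.71504108]
 [273.41074149 228.45858591]]
[[270.73945978 124.79497256]]
```

View pics/w2.png

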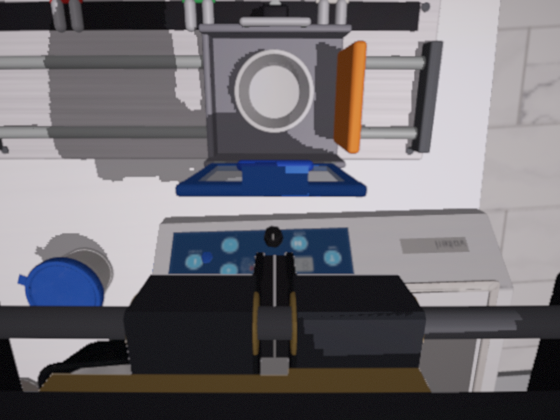

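View pics/top2.png

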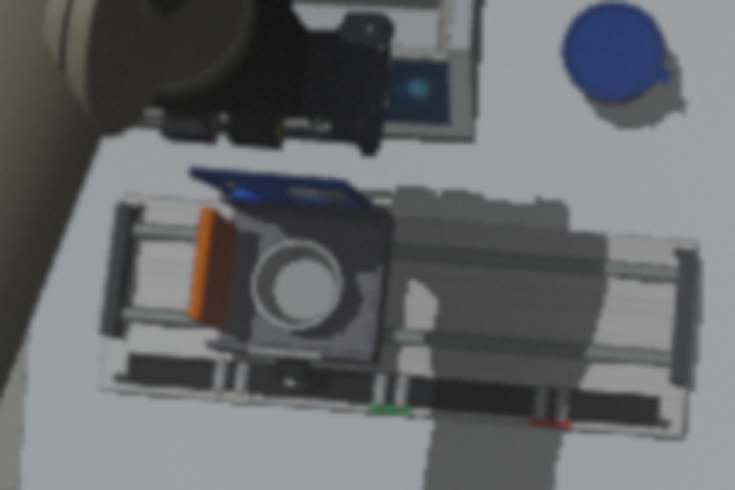

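```bash
python3 - <<'E'
from h import *
import json
st=json.load(open("pics/w2.json"))
a=cv2.imread("pics/w2.png")[220:380,120:430];a=np.clip(a.astype(float)*2,0,255).astype(np.uint8)
cv2.imwrite("pics/w2c.png",cv2.resize(a,None,fx=2.5,fy=2.5,interpolation=cv2.INTER_CUBIC))
def tri2(o1,d1,o2,d2):
    s=np.linalg.lstsq(np.c_[d1,-d2],o2-o1,rcond=None)[0];p,q=o1+s[0]*d1,o2+s[1]*d2;return (p+q)/2,np.linalg.norm(p-q)
o1,d1=ray("scene",[(185.5,176),(177.5,245.7),(201,193)]);o2,d2=ray("wrist",[(275,253),(273,237),(275,193)],st=st)
for i in range(3): print(tri2(o1,d1[i],o2,d2[i]))
E
```

```text
(array([ 0.65678684, -0.04369959,  0.21916435]), np.float64(0.006381289427751446))
(array([ 0.7083736 , -0.05017727,  0.06147707]), np.float64(0.0003469101155575481))
(array([ 0.63004581, -0.04474205,  0.19326181]), np.float64(0.00241640508278087))
```

View pics/w2c.png

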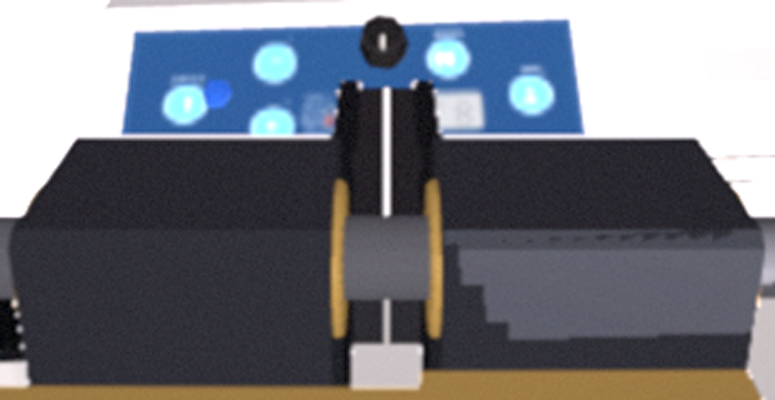

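```bash
python3 - <<'E'
from h import *
P=camera_params("wrist");T=np.linalg.inv(P["mount"])
def pj(X): 
    X=np.array(X);C=X@T[:3,:3].T+T[:3,3];return cv2.projectPoints(C,np.zeros(3),np.zeros(3),P["intrinsics"],P["dist"])[0].reshape(-1,2).round(0).tolist()
for L in (0,.02,.035,.05,.07,.09,.105): print(L,"c",pj([[-L,0,0],[-L,.01,0],[-L,.01,.0195],[-L,.0375,.095],[-L,-.0375,.095]]))
E
```

```text
0 c [[273.0, 245.0], [273.0, 228.0], [307.0, 228.0], [444.0, 182.0], [427.0, 301.0]]
0.02 c [[273.0, 259.0], [273.0, 242.0], [311.0, 242.0], [461.0, 191.0], [441.0, 319.0]]
0.035 c [[273.0, 272.0], [273.0, 253.0], [313.0, 253.0], [477.0, 199.0], [453.0, 336.0]]
0.05 c [[273.0, 287.0], [273.0, 267.0], [317.0, 267.0], [496.0, 208.0], [467.0, 355.0]]
0.07 c [[273.0, 312.0], [273.0, 290.0], [323.0, 290.0], [526.0, 224.0], [490.0, 385.0]]
0.09 c [[273.0, 344.0], [273.0, 319.0], [330.0, 319.0], [566.0, 244.0], [519.0, 424.0]]
0.105 c [[273.0, 374.0], [273.0, 348.0], [337.0, 348.0], [605.0, 265.0], [545.0, 460.0]]
```

The lip triangulates to (0.630, -0.045, 0.193), which fits the description. The visible fingertips sit about 35 mm above the reported TCP in both the scene and wrist views. I'll go lower, which is safe under either reading, and look again.

>>> {"name": "arm_command", "arguments": {"targets": [[255, 20, 0, 0, 0, 0, 0], [255, 37, 0, 0, 0, 0, 0], [255, 37, 0, 0, 0, 0, 0]]}}

```text
time: 3.7
ee_pos: [0.6636, -0.0469, 0.1427]
eef_rot: [-0.483, 0.517, 0.484, 0.516]
ft_force: [0.8, 0.8, 0.6]
width: 0.0002
```

```bash
python3 rs.py; python3 - <<'E'
from h import *
a=camera("scene")[130:290,130:290,::-1]
a=np.clip(a.astype(float)*1.8,0,255).astype(np.uint8)
cv2.imwrite("pics/sc5.png",cv2.resize(a,None,fx=3.7,fy=3.7,interpolation=cv2.INTER_CUBIC))
p=read_state()["ee_pos"];print((proj("scene",[p,p+[0,0,.035]])-[130,130])*3.7)
E
```

```text
t 3.7 rail 0.0817 0.0672 z 0.1427 f [0.8 0.8 0.6] M [[-0.002, -0.998, 0.066], [0.0, 0.066, 0.998], [-1.0, 0.002, 0.0]]
[[219.66696322 308.84611373]
 [213.3290908  244.22997529]]
```

View pics/sc5.png

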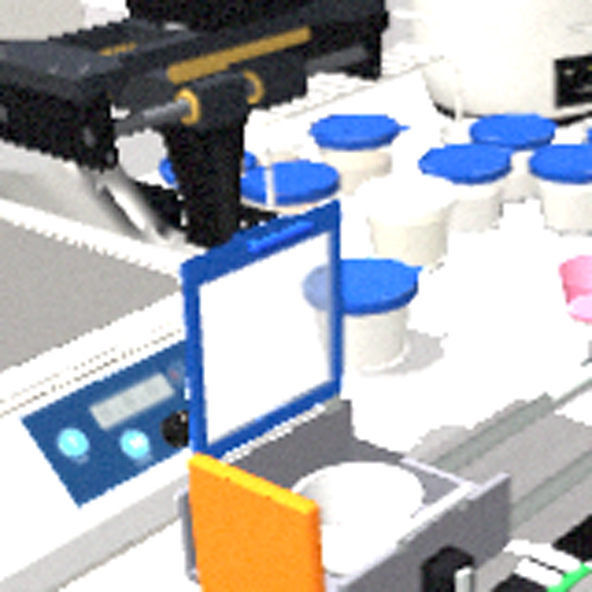

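>>> {"name": "arm_command", "arguments": {"targets": [[255, 10, 0, 0, 0, 0, 0], [255, 10, 4, 0, 0, 0, 0], [255, 10, 8, 0, 0, 0, 0], [255, 10, 12, 0, 0, 0, 0], [255, 10, 16, 0, 0, 0, 0], [255, 10, 20, 0, 0, 0, 0], [255, 10, 24, 0, 0, 0, 0]]}}

```text
time: 4.45
ee_pos: [0.6401, -0.0456, 0.1338]
eef_rot: [-0.483, 0.516, 0.483, 0.516]
ft_force: [0.2, -0.1, 0.2]
width: 0.0008
```

```bash
python3 rs.py; python3 - <<'E'
from h import *
a=camera("scene")[130:290,130:290,::-1]
a=np.clip(a.astype(float)*1.8,0,255).astype(np.uint8)
cv2.imwrite("pics/sc6.png",cv2.resize(a,None,fx=3.7,fy=3.7,interpolation=cv2.INTER_CUBIC))
E
python3 look.py w3
```

```text
t 4.45 rail 0.0582 0.067 z 0.1338 f [ 0.2 -0.1  0.2] M [[0.0, -0.998, 0.066], [0.0, 0.066, 0.998], [-1.0, -0.0, 0.0]]
4.5 [ 0.6396 -0.0456  0.1338] [[0.0, -0.998, 0.066], [0.0, 0.066, 0.998], [-1.0, -0.0, 0.0]] [ 0.6 -0.2  0.3] 0.0004564097800149711
```

View pics/sc6.png

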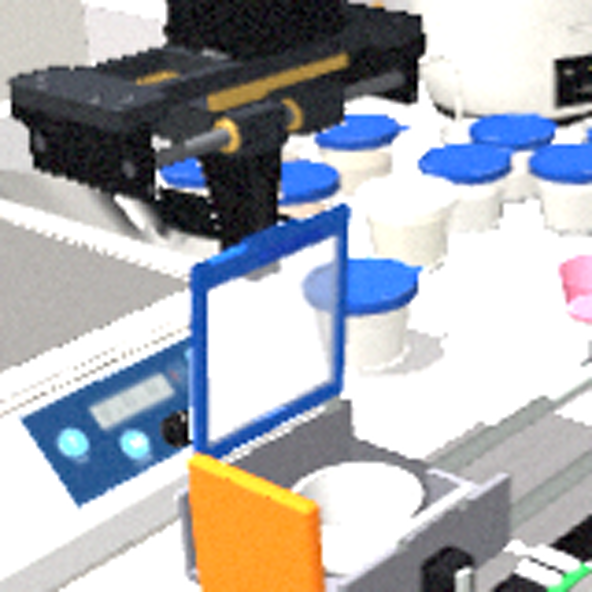

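View pics/w3.png

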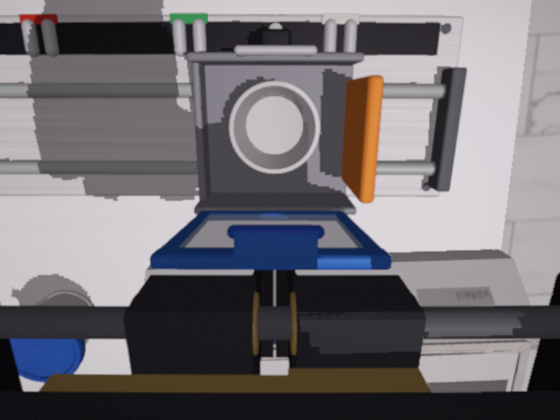

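Contact has started: the cover's left top corner moved from (182,270) to (192,268) in the crop, and the finger shows just below the bar. I'll follow the arc partway.

>>> {"name": "arm_command", "arguments": {"targets": [[255, 0, 8, 0, 0, 0, 0], [255, 0, 16, 0, 0, 0, 0], [255, 1, 25, 0, 0, 0, 0], [255, 4, 34, 0, 0, 0, 0], [255, 7, 42, 0, 0, 0, 0], [255, 11, 51, 0, 0, 0, 0], [255, 15, 59, 0, 0, 0, 0], [255, 21, 67, 0, 0, 0, 0], [255, 27, 74, 0, 0, 0, 0], [255, 27, 74, 0, 0, 0, 0]]}}

```text
time: 5.55
ee_pos: [0.5649, -0.0406, 0.1056]
eef_rot: [-0.483, 0.517, 0.484, 0.516]
ft_force: [-0.3, 0.7, 0.3]
width: 0.0002
```

```bash
python3 rs.py; python3 - <<'E'
from h import *
a=camera("scene")[130:290,130:290,::-1]
a=np.clip(a.astype(float)*1.8,0,255).astype(np.uint8)
cv2.imwrite("pics/sc7.png",cv2.resize(a,None,fx=3.7,fy=3.7,interpolation=cv2.INTER_CUBIC))
E
python3 look.py w4
```

```text
t 5.55 rail -0.0171 0.0669 z 0.1056 f [-0.3  0.7  0.3] M [[-0.002, -0.998, 0.066], [0.0, 0.066, 0.998], [-1.0, 0.002, 0.0]]
5.6 [ 0.5658 -0.0406  0.1062] [[-0.001, -0.998, 0.066], [0.0, 0.066, 0.998], [-1.0, 0.001, 0.0]] [0.2 0.2 0.3] 0.00037831494007148586
```

View pics/sc7.png

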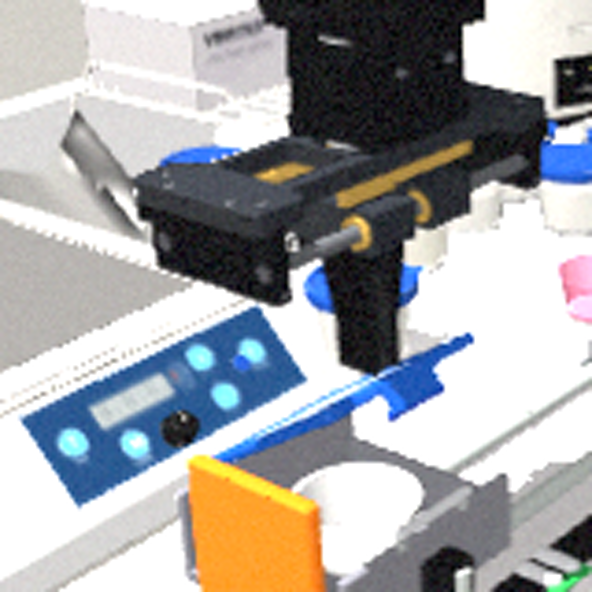

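View pics/w4.png

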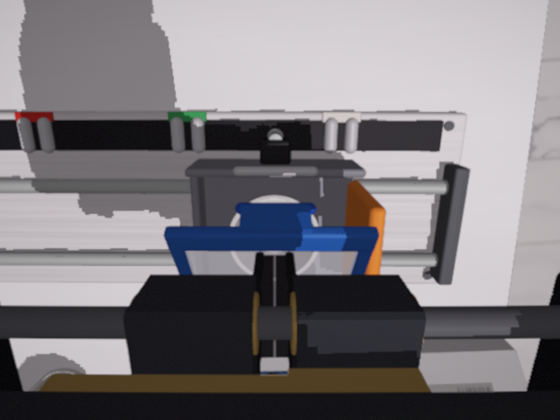

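>>> {"name": "arm_command", "arguments": {"targets": [[255, 7, 5, 0, 0, 0, 0], [255, 15, 9, 0, 0, 0, 0], [255, 25, 13, 0, 0, 0, 0], [255, 33, 15, 0, 0, 0, 0], [255, 33, 15, 0, 0, 0, 0], [255, 18, 20, 0, 0, 0, 0], [255, 13, 36, 0, 0, 0, 0], [255, 13, 36, 0, 0, 0, 0]]}}

```text
time: 6.45
ee_pos: [0.53, -0.0385, 0.0943]
eef_rot: [-0.483, 0.516, 0.483, 0.517]
ft_force: [0.5, -0.1, -1.0]
width: 0.0003
```

```bash
python3 rs.py; python3 - <<'E'
from h import *
a=camera("scene")[160:300,160:300,::-1]
a=np.clip(a.astype(float)*1.8,0,255).astype(np.uint8)
cv2.imwrite("pics/sc8.png",cv2.resize(a,None,fx=4.2,fy=4.2,interpolation=cv2.INTER_CUBIC))
E
python3 look.py w5
```

```text
t 6.45 rail -0.0521 0.0666 z 0.0943 f [ 0.5 -0.1 -1. ] M [[0.001, -0.998, 0.066], [0.001, 0.066, 0.998], [-1.0, -0.001, 0.001]]
6.5 [ 0.5307 -0.0381  0.094 ] [[0.001, -0.998, 0.066], [0.001, 0.066, 0.998], [-1.0, -0.001, 0.001]] [1.3 0.5 0.1] 0.0004860359355019244
```

View pics/sc8.png

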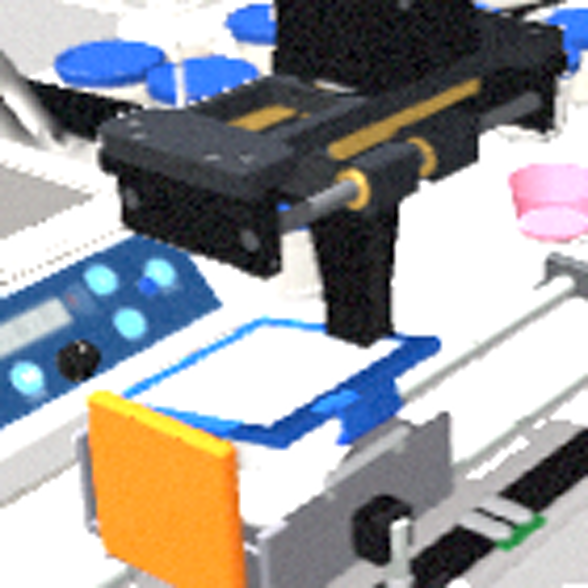

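View pics/w5.png

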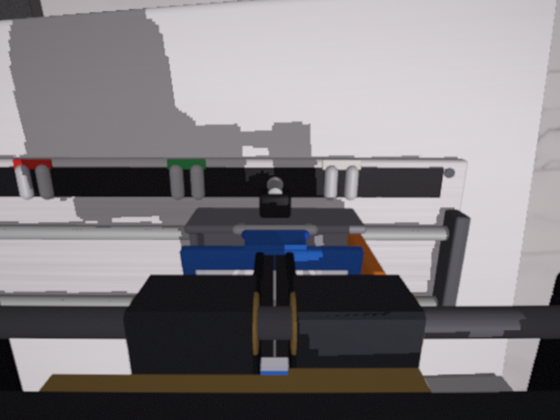

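>>> {"name": "arm_command", "arguments": {"targets": [[255, 7, 0, 0, 0, 0, 0], [255, 14, 0, 0, 0, 0, 0], [255, 21, 0, 0, 0, 0, 0], [255, 26, 0, 0, 0, 0, 0], [255, 28, 0, 0, 0, 0, 0]]}}

```text
time: 7.05
ee_pos: [0.5301, -0.0385, 0.0647]
eef_rot: [-0.483, 0.517, 0.483, 0.516]
ft_force: [-0.2, -0.3, -0.0]
width: 0.0006
```

```bash
python3 rs.py; python3 - <<'E'
from h import *
a=camera("scene")[160:300,160:300,::-1]
a=np.clip(a.astype(float)*1.8,0,255).astype(np.uint8)
cv2.imwrite("pics/sc9.png",cv2.resize(a,None,fx=4.2,fy=4.2,interpolation=cv2.INTER_CUBIC))
E
```

```text
t 7.05 rail -0.052 0.0667 z 0.0647 f [-0.2 -0.3 -0. ] M [[-0.001, -0.998, 0.066], [-0.0, 0.066, 0.998], [-1.0, 0.001, -0.001]]
```

View pics/sc9.png

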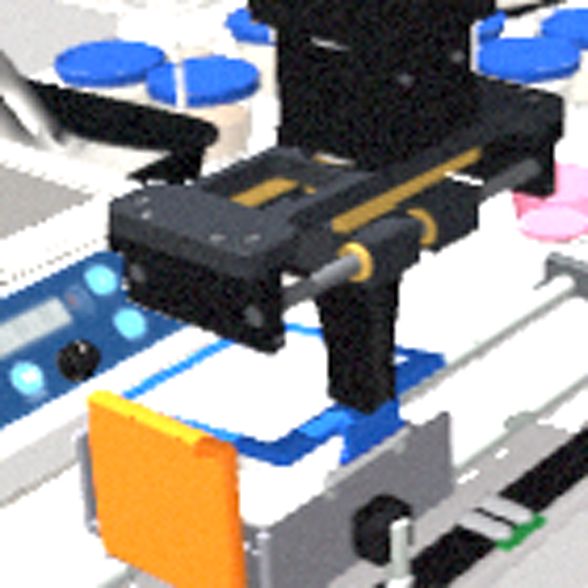

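>>> {"name": "arm_command", "arguments": {"targets": [[255, 2, 0, 0, 0, 0, 0], [255, 4, 0, 0, 0, 0, 0], [255, 5, 0, 0, 0, 0, 0]]}}

```text
time: 7.4
ee_pos: [0.5306, -0.0384, 0.0606]
eef_rot: [-0.483, 0.516, 0.483, 0.516]
ft_force: [-0.8, 0.0, 0.9]
width: 0.0004
```

>>> {"name": "arm_command", "arguments": {"targets": [[255, 1, 0, 0, 0, 0, 0], [255, 2, 0, 0, 0, 0, 0], [255, 2, 0, 0, 0, 0, 0]]}}

```text
time: 7.7
ee_pos: [0.5306, -0.0383, 0.0592]
eef_rot: [-0.483, 0.516, 0.483, 0.516]
ft_force: [-3.0, 0.6, 6.8]
width: 0.0002
```

>>> {"name": "arm_command", "arguments": {"targets": [[255, 1, 0, 0, 0, 0, 0], [255, 1, 0, 0, 0, 0, 0]]}}

```text
time: 7.9
ee_pos: [0.5304, -0.0384, 0.0581]
eef_rot: [-0.483, 0.516, 0.483, 0.516]
ft_force: [-3.6, 0.4, 7.3]
width: 0.0007
```

>>> {"name": "arm_command", "arguments": {"targets": [[255, 1, 0, 0, 0, 0, 0], [255, 2, 0, 0, 0, 0, 0]]}}

```text
time: 8.1
ee_pos: [0.5302, -0.0383, 0.056]
eef_rot: [-0.483, 0.516, 0.484, 0.516]
ft_force: [-3.7, 0.4, 4.9]
width: 0.0004
```

>>> {"name": "arm_command", "arguments": {"targets": [[255, 1, 0, 0, 0, 0, 0], [255, 2, 0, 0, 0, 0, 0]]}}

```text
time: 8.3
ee_pos: [0.5304, -0.0384, 0.0537]
eef_rot: [-0.483, 0.516, 0.483, 0.516]
ft_force: [-0.9, -0.1, 1.4]
width: 0.0007
```

>>> {"name": "arm_command", "arguments": {"targets": [[255, 1, 0, 0, 0, 0, 0], [255, 2, 0, 0, 0, 0, 0], [255, 2, 0, 0, 0, 0, 0]]}}

```text
time: 8.6
ee_pos: [0.5305, -0.0383, 0.0514]
eef_rot: [-0.483, 0.516, 0.483, 0.516]
ft_force: [0.1, -0.0, 0.4]
width: 0.0006
```

```bash
python3 rs.py; python3 - <<'E'
from h import *
a=camera("scene")[160:300,160:300,::-1]
a=np.clip(a.astype(float)*1.8,0,255).astype(np.uint8)
cv2.imwrite("pics/sc10.png",cv2.resize(a,None,fx=4.2,fy=4.2,interpolation=cv2.INTER_CUBIC))
E
```

```text
t 8.6 rail -0.0516 0.0669 z 0.0514 f [ 0.1 -0.   0.4] M [[0.0, -0.998, 0.066], [-0.0, 0.066, 0.998], [-1.0, -0.0, -0.0]]
```

View pics/sc10.png

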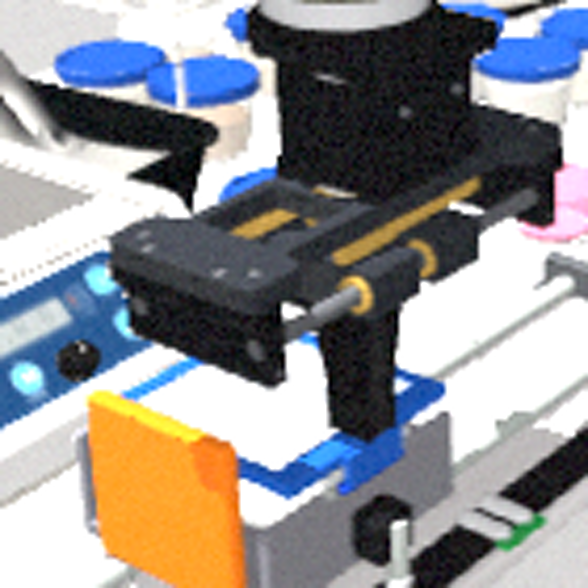

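>>> {"name": "arm_command", "arguments": {"targets": [[255, 1, 0, 0, 0, 0, 0], [255, 1.5, 0, 0, 0, 0, 0]]}}

```text
time: 8.85
ee_pos: [0.5306, -0.0384, 0.0501]
eef_rot: [-0.483, 0.516, 0.483, 0.516]
ft_force: [-0.3, 1.0, 3.4]
width: 0.0001
```

>>> {"name": "arm_command", "arguments": {"targets": [[255, 1, 0, 0, 0, 0, 0], [255, 1.5, 0, 0, 0, 0, 0]]}}

```text
time: 9.05
ee_pos: [0.5306, -0.0384, 0.0495]
eef_rot: [-0.483, 0.516, 0.483, 0.516]
ft_force: [-7.6, 1.0, 17.6]
width: 0.0004
```

A firm stop at 17.6 N after the 7 N snap peak. I'll lift off and check that the cover stays shut.

>>> {"name": "arm_command", "arguments": {"targets": [[255, -20, 0, 0, 0, 0, 0], [255, -60, 0, 10, 0, 0, 0], [255, -110, 0, 50, 0, 0, 0], [255, -130, -20, 100, 0, 0, 0], [255, -130, -52, 150, 0, 0, 0], [255, -130, -52, 160, 0, 0, 0], [255, -130, -52, 160, 0, 0, 0]]}}

```text
time: 9.75
ee_pos: [0.5938, 0.1244, 0.178]
eef_rot: [-0.485, 0.514, 0.485, 0.514]
ft_force: [-1.5, 0.3, -0.6]
width: 0.0003
```

```bash
python3 rs.py; python3 - <<'E'
from h import *
a=camera("scene")[200:350,140:340,::-1]
cv2.imwrite("pics/sc11.png",cv2.resize(a,None,fx=4,fy=4,interpolation=cv2.INTER_CUBIC))
p=proj("scene",[[.5775-.052*.998+.067*.0675-.0034*0, -.1085+.052*.067+.998*.0675,.088]]);print((p-[140,200])*4)
E
python3 look.py w6
```

```text
t 9.75 rail 0.0007 0.2335 z 0.178 f [-1.5  0.3 -0.6] M [[0.0, -0.998, 0.058], [0.001, 0.058, 0.998], [-1.0, -0.0, 0.001]]
[[422.26066378 247.37936805]]
9.8 [0.5932 0.1206 0.1779] [[-0.001, -0.998, 0.061], [-0.001, 0.061, 0.998], [-1.0, 0.0, -0.001]] [-1.2 -0.4 -0.2] 0.0004174557256337838
```

View pics/sc11.png

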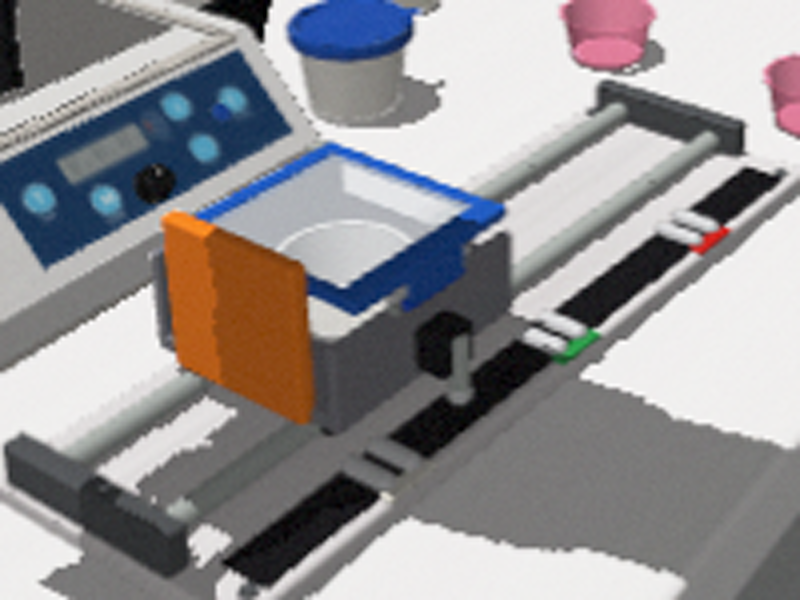

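View pics/w6.png

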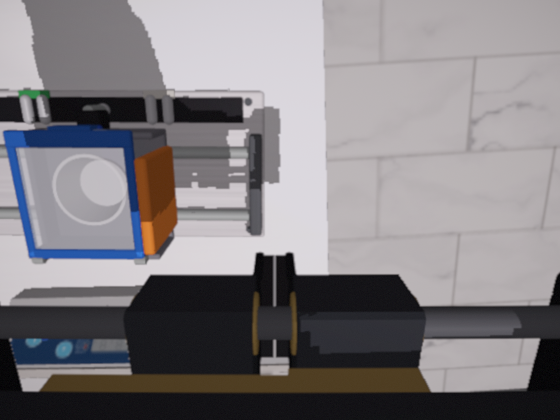

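```bash
python3 - <<'E'
from h import *
import json
st=json.load(open("pics/w6.json"))
a=cv2.imread("pics/w6.png")[85:270,0:265];cv2.imwrite("pics/w6c.png",cv2.resize(a,None,fx=3,fy=3,interpolation=cv2.INTER_CUBIC))
s=lambda x,y:(140+x/4,200+y/4)
o1,d1=ray("scene",[s(503,206),s(356,292)]);o2,d2=ray("wrist",[(8,132),(131,132)],st=st)
for i in range(2):
    q=np.linalg.lstsq(np.c_[d1[i],-d2[i]],o2-o1,rcond=None)[0];p,r=o1+q[0]*d1[i],o2+q[1]*d2[i];m=(p+r)/2
    d=m[:2]-[.5775,-.1085];y=-.067
    print(m.round(4),np.linalg.norm(p-r).round(4),(d@[np.cos(y),np.sin(y)]).round(4),(d@[-np.sin(y),np.cos(y)]).round(4))
E
```

```text
[ 0.5228 -0.0862  0.0859] 0.004 -0.056 0.0186
[0.5282 0.0136 0.0928] 0.005 -0.0574 0.1185
```

View pics/w6c.png

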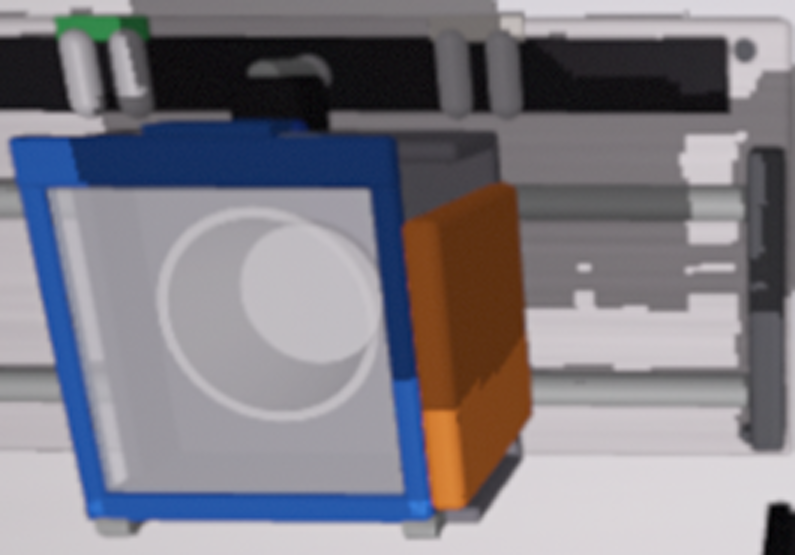

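The cover reads as shut: the lip corners average z = 0.089 m, against 0.088 when shut and about 0.0965 when not caught. The cup still stands inside. Now I'll lower the fingers left of the push plate.

>>> {"name": "arm_command", "arguments": {"targets": [[255, 40, 0, 0, 0, 0, 0], [255, 80, 0, -5, 0, 0, 0], [255, 120, 0, -15, 0, 0, 0], [255, 142, 0, -25, 0, 0, 0], [255, 142, 0, -25, 0, 0, 0]]}}

```text
time: 10.35
ee_pos: [0.5886, 0.0892, 0.034]
eef_rot: [-0.482, 0.519, 0.483, 0.515]
ft_force: [-0.4, -0.3, 0.1]
width: 0.0007
```

```bash
python3 rs.py; python3 - <<'E'
from h import *
a=camera("scene")[150:350,100:340,::-1]
cv2.imwrite("pics/sc12.png",cv2.resize(a,None,fx=3,fy=3,interpolation=cv2.INTER_CUBIC))
E
```

```text
t 10.35 rail -0.0021 0.198 z 0.034 f [-0.4 -0.3  0.1] M [[-0.005, -0.998, 0.07], [-0.002, 0.07, 0.998], [-1.0, 0.005, -0.003]]
```

View pics/sc12.png

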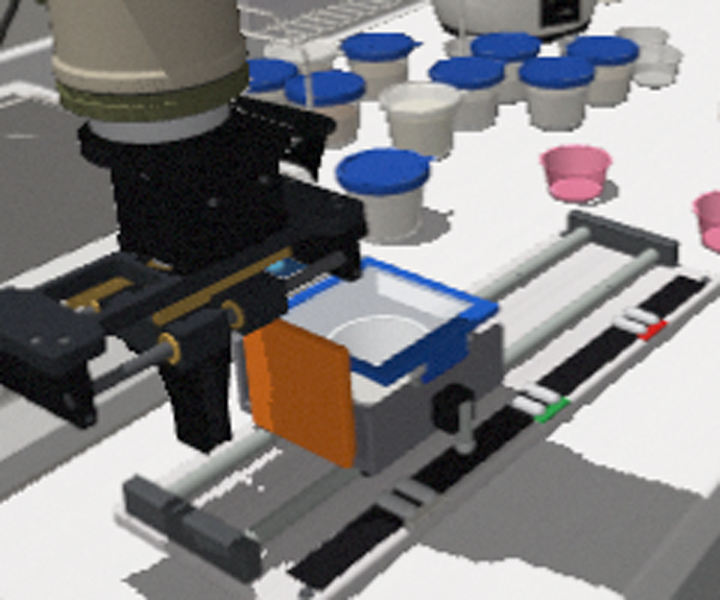

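>>> {"name": "arm_command", "arguments": {"targets": [[255, 0, 0, -15, 0, 0, 0], [255, 0, 0, -30, 0, 0, 0], [255, 0, 0, -40, 0, 0, 0], [255, 0, 0, -47, 0, 0, 0], [255, 0, 0, -52, 0, 0, 0], [255, 0, 0, -56, 0, 0, 0], [255, 0, 0, -60, 0, 0, 0], [255, 0, 0, -64, 0, 0, 0]]}}

```text
time: 11.2
ee_pos: [0.5871, 0.0295, 0.0366]
eef_rot: [-0.483, 0.516, 0.484, 0.516]
ft_force: [-0.2, 1.6, 0.9]
width: 0.0004
```

```bash
python3 rs.py; python3 look.py w7
```

```text
t 11.2 rail 0.0004 0.1383 z 0.0366 f [-0.2  1.6  0.9] M [[0.0, -0.998, 0.065], [0.001, 0.065, 0.998], [-1.0, 0.0, 0.001]]
11.2 [0.5871 0.0295 0.0366] [[0.0, -0.998, 0.065], [0.001, 0.065, 0.998], [-1.0, 0.0, 0.001]] [-0.2  1.6  0.9] 0.0004270196468669318
```

View pics/w7.png

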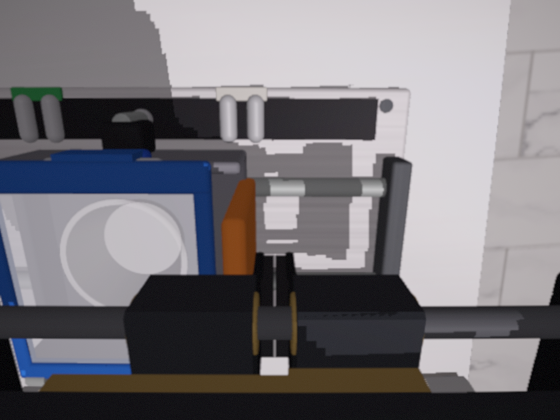

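>>> {"name": "arm_command", "arguments": {"targets": [[255, 0, 0, -4, 0, 0, 0], [255, 0, 0, -8, 0, 0, 0], [255, 0, 0, -12, 0, 0, 0], [255, 0, 0, -16, 0, 0, 0], [255, 0, 0, -20, 0, 0, 0], [255, 0, 0, -24, 0, 0, 0], [255, 0, 0, -28, 0, 0, 0], [255, 0, 0, -32, 0, 0, 0], [255, 0, 0, -32, 0, 0, 0]]}}

```text
time: 12.15
ee_pos: [0.5848, -0.004, 0.0366]
eef_rot: [-0.483, 0.517, 0.483, 0.516]
ft_force: [0.2, 0.4, 0.1]
width: 0.0003
```

```bash
python3 rs.py; python3 look.py w8;  python3 - <<'E'
from h import *
a=camera("scene")[170:320,150:350,::-1]
cv2.imwrite("pics/sc13.png",cv2.resize(a,None,fx=4,fy=4,interpolation=cv2.INTER_CUBIC))
a=cv2.imread("pics/w8.png")[70:270,0:430];cv2.imwrite("pics/w8c.png",cv2.resize(a,None,fx=1.85,fy=1.85,interpolation=cv2.INTER_CUBIC))
E
```

```text
t 12.15 rail 0.0003 0.1048 z 0.0366 f [0.2 0.4 0.1] M [[-0.0, -0.998, 0.067], [-0.0, 0.067, 0.998], [-1.0, -0.0, -0.0]]
12.15 [ 0.5848 -0.004   0.0366] [[-0.0, -0.998, 0.067], [-0.0, 0.067, 0.998], [-1.0, -0.0, -0.0]] [0.2 0.4 0.1] 0.0003281142228267231
```

View pics/sc13.png

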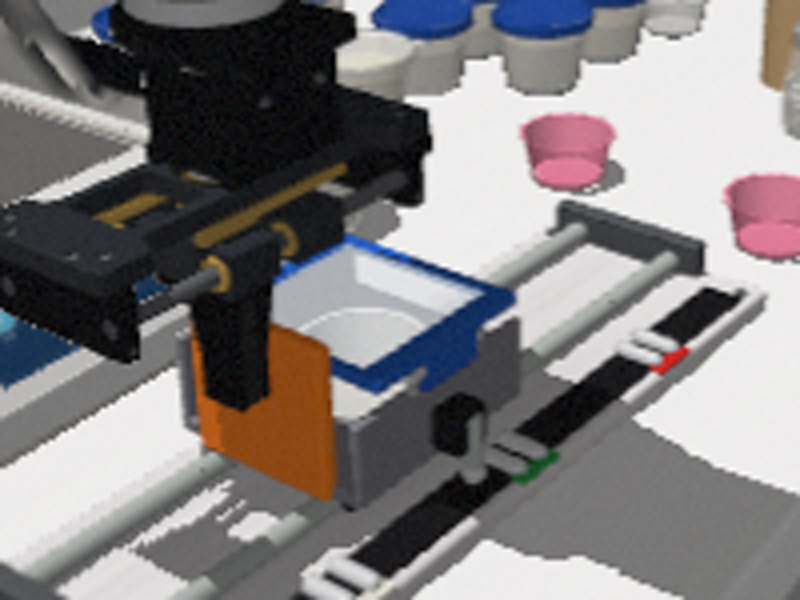

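View pics/w8c.png

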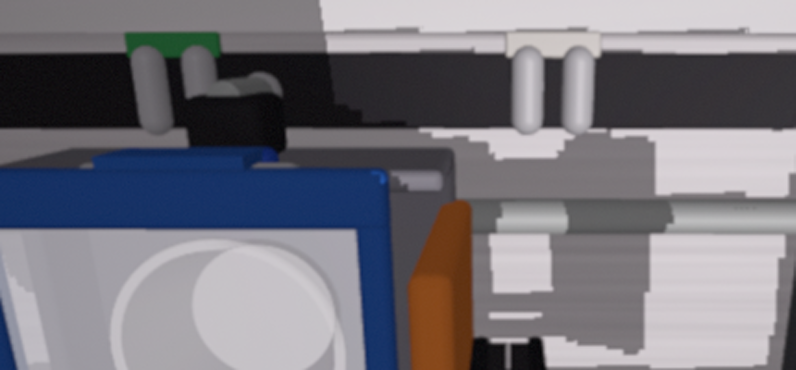

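```bash
cat > pl.py <<'E'
from h import *
import sys
y=-.067
def pos(u,v,z=.022):
    d=onz("scene",[(u,v)],z)[0][:2]-[.5775,-.1085]
    return (d@[np.cos(y),np.sin(y)]).round(4),(d@[-np.sin(y),np.cos(y)]).round(4)
print(pos(255,298.2),pos(268.75,289.8))
print("bumps green",pos(150+508/4,170+458/4,.016),pos(150+528/4,170+447/4,.016),"white",pos(150+326/4,170+587/4,.016),pos(150+350/4,170+572/4,.016))
E
python3 pl.py
```

```text
(np.float64(-0.0728), np.float64(0.0697)) (np.float64(-0.077), np.float64(0.0355))
bumps green (np.float64(-0.0738), np.float64(0.0061)) (np.float64(-0.0761), np.float64(-0.0068)) white (np.float64(-0.0683), np.float64(0.1263)) (np.float64(-0.0699), np.float64(0.113))
```

>>> {"name": "arm_command", "arguments": {"targets": [[255, 0, 0, -4, 0, 0, 0], [255, 0, 0, -8, 0, 0, 0], [255, 0, 0, -11, 0, 0, 0], [255, 0, 0, -14, 0, 0, 0], [255, 0, 0, -16, 0, 0, 0]]}}

```text
time: 12.75
ee_pos: [0.5839, -0.0182, 0.0366]
eef_rot: [-0.483, 0.516, 0.484, 0.516]
ft_force: [0.6, 8.4, -0.3]
width: 0.0006
```

>>> {"name": "arm_command", "arguments": {"targets": [[255, 0, 0, -1, 0, 0, 0], [255, 0, 0, -2, 0, 0, 0]]}}

```text
time: 12.95
ee_pos: [0.584, -0.0184, 0.0366]
eef_rot: [-0.483, 0.515, 0.484, 0.516]
ft_force: [0.6, 9.5, 0.1]
width: 0.0005
```

>>> {"name": "arm_command", "arguments": {"targets": [[255, 0, 0, -1, 0, 0, 0], [255, 0, 0, -2, 0, 0, 0]]}}

```text
time: 13.15
ee_pos: [0.5839, -0.0188, 0.0366]
eef_rot: [-0.483, 0.514, 0.485, 0.516]
ft_force: [0.0, 14.6, 1.0]
width: 0.0005
```

```bash
python3 rs.py; python3 look.py w9;  python3 - <<'E'
from h import *
a=camera("scene")[170:320,150:350,::-1]
cv2.imwrite("pics/sc14.png",cv2.resize(a,None,fx=4,fy=4,interpolation=cv2.INTER_CUBIC))
E
```

```text
t 13.15 rail 0.0004 0.0899 z 0.0366 f [ 0.  14.6  1. ] M [[-0.0, -0.998, 0.063], [0.004, 0.063, 0.998], [-1.0, 0.0, 0.004]]
13.15 [ 0.5839 -0.0188  0.0366] [[-0.0, -0.998, 0.063], [0.004, 0.063, 0.998], [-1.0, 0.0, 0.004]] [ 0.  14.6  1. ] 0.0005016420985054874
```

View pics/sc14.png

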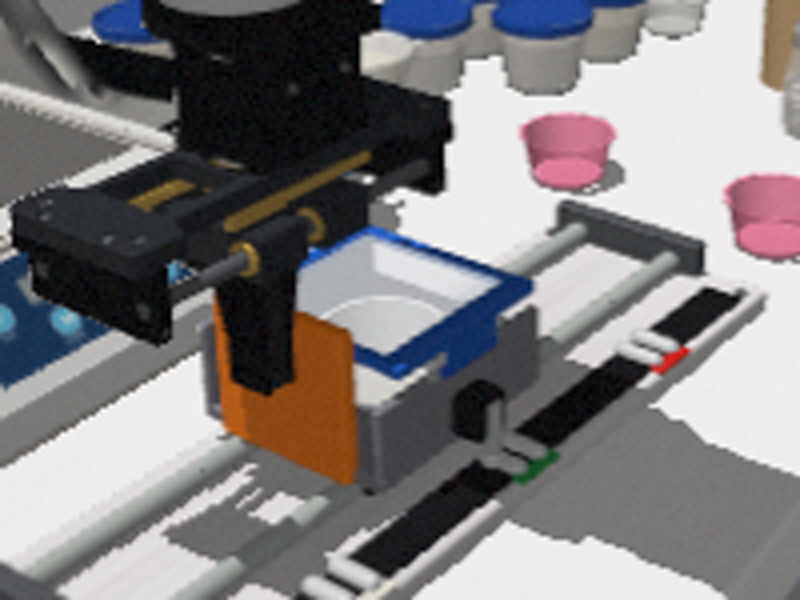

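View pics/w9.png

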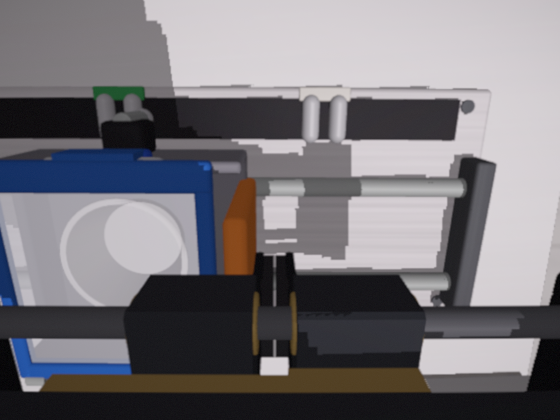

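>>> {"name": "arm_command", "arguments": {"targets": [[255, 0, 0, -1, 0, 0, 0], [255, 0, 0, -2, 0, 0, 0]]}}

```text
time: 13.45
ee_pos: [0.5839, -0.0191, 0.0366]
eef_rot: [-0.483, 0.514, 0.486, 0.517]
ft_force: [-0.3, 19.5, 2.1]
width: 0.0004
```

>>> {"name": "arm_command", "arguments": {"targets": [[255, 0, 0, -1, 0, 0, 0], [255, 0, 0, -2, 0, 0, 0]]}}

```text
time: 13.65
ee_pos: [0.5839, -0.0192, 0.0367]
eef_rot: [-0.483, 0.513, 0.487, 0.517]
ft_force: [-1.1, 24.2, 3.3]
width: 0.0002
```

```bash
python3 - <<'E'
from h import *
s=read_state();print(s["ft_force"],s["torque"],s["joint_torque"].round(2),s["joint_positions"].round(3),R.from_quat(s["eef_rot"]).as_matrix().round(3).tolist())
from pl import pos
print(pos(150+492/4,170+464/4))
a=camera("scene")[200:300,195:305,::-1]
a=np.clip(a.astype(float)*1.8,0,255).astype(np.uint8)
cv2.imwrite("pics/sc15.png",cv2.resize(a,None,fx=6,fy=6,interpolation=cv2.INTER_CUBIC))
E
```

```text
[-1.07281345 24.19044819  3.33638239] [ 4.95683363  0.11996458 -0.0138481 ] [ 1.412e+01 -4.876e+01  2.543e+01 -2.978e+01  6.700e+00 -1.890e+00
  1.000e-02] [-0.614  0.444  0.715  1.77  -0.34   1.053  1.735] [[-0.0, -0.998, 0.06], [0.008, 0.06, 0.998], [-1.0, 0.001, 0.008]]
(np.float64(-0.0728), np.float64(0.0697)) (np.float64(-0.077), np.float64(0.0355))
bumps green (np.float64(-0.0738), np.float64(0.0061)) (np.float64(-0.0761), np.float64(-0.0068)) white (np.float64(-0.0683), np.float64(0.1263)) (np.float64(-0.0699), np.float64(0.113))
(np.float64(-0.076), np.float64(0.0214))
```

View pics/sc15.png

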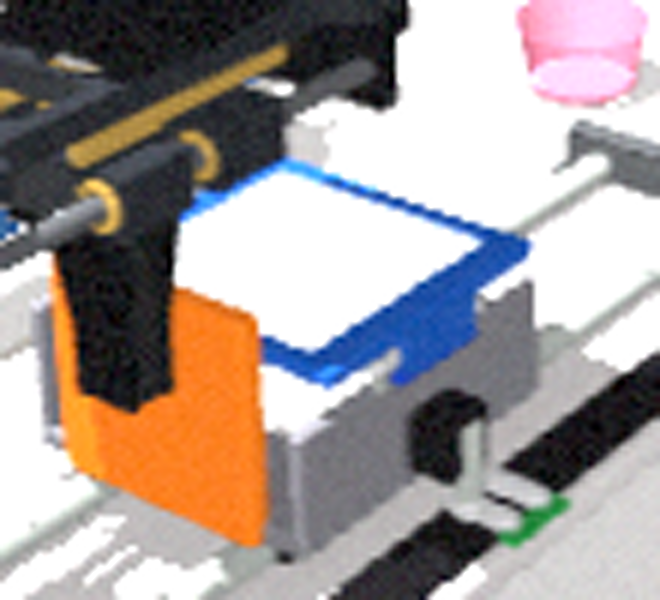

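24 N with almost no motion is well above the plunger's 9 N. The fingers taper, so they probably bear on the plate's top edge instead of at 76 mm. I'll back off, tilt the tool so the tips lead, and push low on the plate.

>>> {"name": "arm_command", "arguments": {"targets": [[255, 0, 0, 12, 0, 0, 0], [255, 0, 0, 16, 0, 0.1, 0], [255, 2, 0, 16, 0, 0.2, 0], [255, 2, 0, 16, 0, 0.2, 0]]}}

```text
time: 14.1
ee_pos: [0.5846, -0.0064, 0.0336]
eef_rot: [-0.531, 0.564, 0.434, 0.459]
ft_force: [-0.1, 0.8, -0.4]
width: 0.0006
```

```bash
python3 rs.py; python3 - <<'E'
from h import *
from pl import pos
a=camera("scene")[170:310,150:330,::-1]
cv2.imwrite("pics/sc16.png",cv2.resize(a,None,fx=4.2,fy=4.2,interpolation=cv2.INTER_CUBIC))
E
```

```text
t 14.1 rail 0.0002 0.1023 z 0.0336 f [-0.1  0.8 -0.4] M [[-0.013, -0.998, 0.057], [-0.201, 0.058, 0.978], [-0.98, 0.001, -0.201]]
(np.float64(-0.0728), np.float64(0.0697)) (np.float64(-0.077), np.float64(0.0355))
bumps green (np.float64(-0.0738), np.float64(0.0061)) (np.float64(-0.0761), np.float64(-0.0068)) white (np.float64(-0.0683), np.float64(0.1263)) (np.float64(-0.0699), np.float64(0.113))
```

View pics/sc16.png

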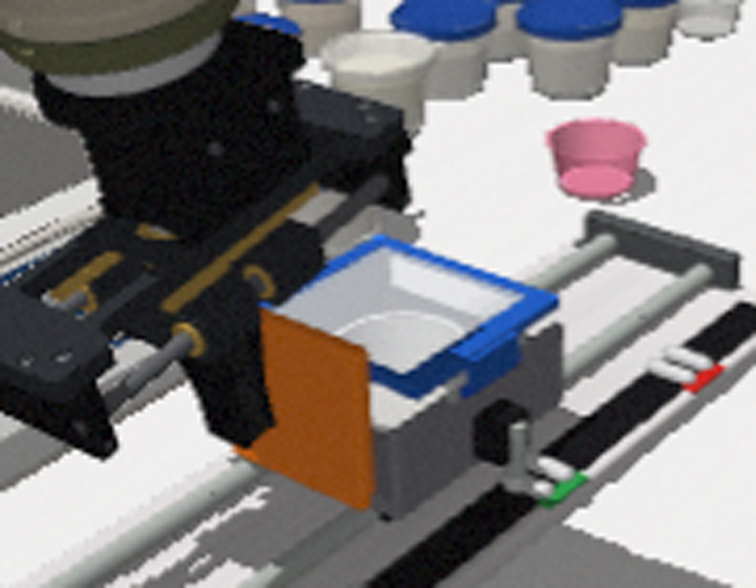

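>>> {"name": "arm_command", "arguments": {"targets": [[255, 1, 0, -4.9, 0, 0, 0], [255, 2, 0, -9.8, 0, 0, 0], [255, 2.4, 0, -11.8, 0, 0, 0], [255, 2.8, 0, -13.7, 0, 0, 0]]}}

```text
time: 14.55
ee_pos: [0.5834, -0.0262, 0.0348]
eef_rot: [-0.528, 0.566, 0.432, 0.463]
ft_force: [0.1, 0.5, -0.7]
width: 0.0008
```

>>> {"name": "arm_command", "arguments": {"targets": [[255, 0.2, 0, -1, 0, 0, 0], [255, 0.4, 0, -2, 0, 0, 0]]}}

```text
time: 14.75
ee_pos: [0.5834, -0.027, 0.0346]
eef_rot: [-0.529, 0.565, 0.433, 0.462]
ft_force: [0.2, 0.4, -0.5]
width: 0.0006
```

>>> {"name": "arm_command", "arguments": {"targets": [[255, 0.2, 0, -1, 0, 0, 0], [255, 0.4, 0, -2, 0, 0, 0]]}}

```text
time: 14.95
ee_pos: [0.5834, -0.028, 0.0346]
eef_rot: [-0.529, 0.565, 0.433, 0.462]
ft_force: [-0.2, 4.5, 1.6]
width: 0.0008
```

>>> {"name": "arm_command", "arguments": {"targets": [[255, 0.2, 0, -1, 0, 0, 0], [255, 0.4, 0, -2, 0, 0, 0]]}}

```text
time: 15.15
ee_pos: [0.5834, -0.0285, 0.0346]
eef_rot: [-0.529, 0.564, 0.434, 0.462]
ft_force: [-1.5, 9.8, 3.4]
width: 0.0002
```

>>> {"name": "arm_command", "arguments": {"targets": [[255, 0.2, 0, -1, 0, 0, 0], [255, 0.4, 0, -2, 0, 0, 0]]}}

```text
time: 15.35
ee_pos: [0.5834, -0.0287, 0.0345]
eef_rot: [-0.529, 0.563, 0.435, 0.463]
ft_force: [-1.0, 15.2, 5.4]
width: 0.0007
```

>>> {"name": "arm_command", "arguments": {"targets": [[255, 0.4, 0, -2, 0, 0, 0], [255, 0.8, 0, -4, 0, 0, 0], [255, 0.8, 0, -4, 0, 0, 0], [255, 0.8, 0, -4, 0, 0, 0], [255, 0.8, 0, -4, 0, 0, 0], [255, 0.8, 0, -4, 0, 0, 0], [255, 0.8, 0, -4, 0, 0, 0]]}}

```text
time: 16.05
ee_pos: [0.5828, -0.0362, 0.0346]
eef_rot: [-0.529, 0.565, 0.433, 0.462]
ft_force: [-0.4, 2.3, 0.1]
width: 0.0007
```

```bash
python3 rs.py; python3 look.py w10; python3 - <<'E'
from h import *
a=camera("scene")[200:300,205:315,::-1]
a=np.clip(a.astype(float)*1.6,0,255).astype(np.uint8)
cv2.imwrite("pics/sc17.png",cv2.resize(a,None,fx=6,fy=6,interpolation=cv2.INTER_CUBIC))
a=cv2.imread("pics/w10.png")[60:260,0:300];cv2.imwrite("pics/w10c.png",cv2.resize(np.clip(a*1.6,0,255).astype(np.uint8),None,fx=2.6,fy=2.6,interpolation=cv2.INTER_CUBIC))
E
```

```text
t 16.05 rail 0.0004 0.0725 z 0.0346 f [-0.4  2.3  0.1] M [[-0.013, -0.998, 0.063], [-0.198, 0.065, 0.978], [-0.98, 0.0, -0.198]]
16.05 [ 0.5828 -0.0362  0.0346] [[-0.013, -0.998, 0.063], [-0.198, 0.065, 0.978], [-0.98, 0.0, -0.198]] [-0.4  2.3  0.1] 0.0006894433350452805
```

View pics/sc17.png

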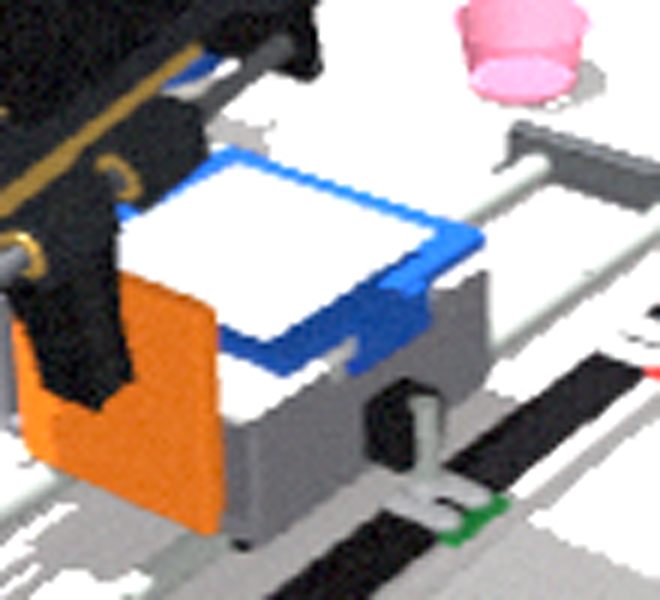

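View pics/w10c.png

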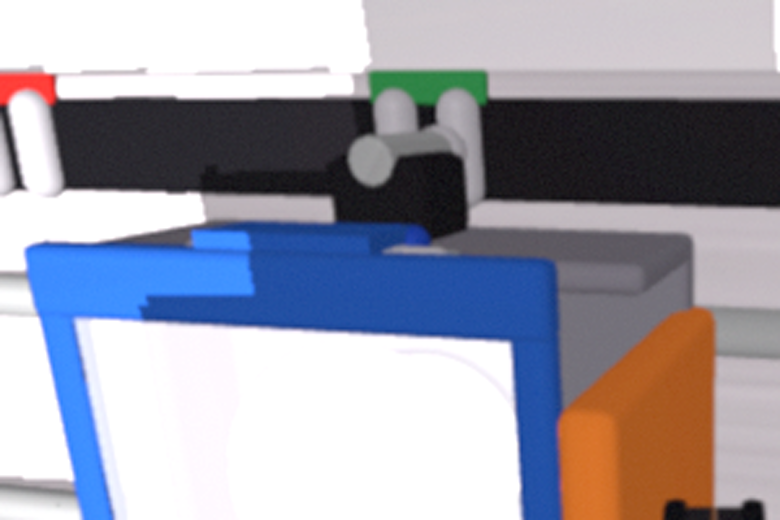

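The tray has climbed the bump and is about 10 mm before the notch middle. I'll go on in small steps.

>>> {"name": "arm_command", "arguments": {"targets": [[255, 0.2, 0, -1, 0, 0, 0], [255, 0.3, 0, -1.5, 0, 0, 0], [255, 0.3, 0, -1.5, 0, 0, 0]]}}

```text
time: 16.45
ee_pos: [0.5825, -0.0393, 0.0346]
eef_rot: [-0.529, 0.565, 0.432, 0.462]
ft_force: [-0.5, -0.1, 0.8]
width: 0.0005
```

```bash
python3 rs.py; python3 - <<'E'
from h import *
a=camera("scene")[200:300,205:315,::-1]
a=np.clip(a.astype(float)*1.6,0,255).astype(np.uint8)
cv2.imwrite("pics/sc18.png",cv2.resize(a,None,fx=6,fy=6,interpolation=cv2.INTER_CUBIC))
E
```

```text
t 16.45 rail 0.0003 0.0693 z 0.0346 f [-0.5 -0.1  0.8] M [[-0.013, -0.998, 0.065], [-0.199, 0.067, 0.978], [-0.98, 0.0, -0.199]]
```

View pics/sc18.png

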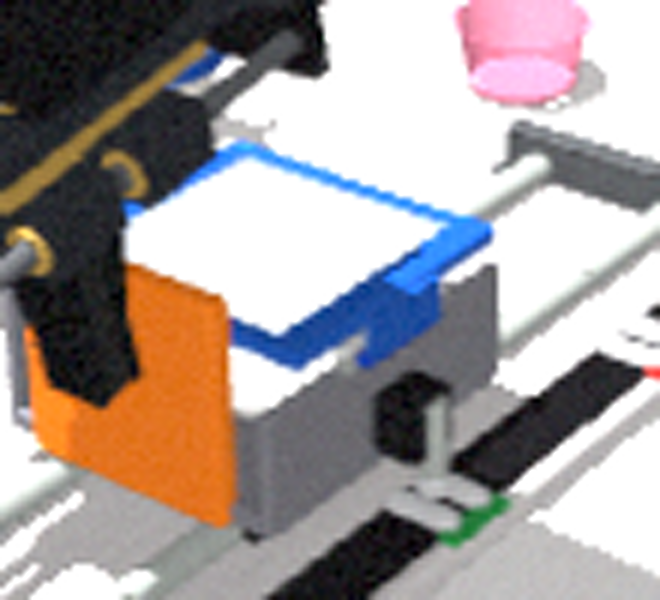

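Force has dropped to zero and the tray has moved ahead of the finger, so it probably snapped into the notch. I'll back off, rise and measure.

>>> {"name": "arm_command", "arguments": {"targets": [[255, -2, 0, 10, 0, 0, 0], [255, -6, 0, 29, 0, 0, 0], [255, -10, 0, 49, 0, 0, 0], [255, -60, 0, 45, 0, 0, 0], [255, -110, 0, 30, 0, -0.1, 0], [255, -160, 20, -10, 0, -0.2, 0], [255, -200, 60, -40, 0, -0.2, 0], [255, -220, 90, -60, 0, -0.2, 0], [255, -220, 90, -60, 0, -0.2, 0]]}}

```text
time: 17.4
ee_pos: [0.4909, -0.0499, 0.265]
eef_rot: [-0.483, 0.516, 0.482, 0.518]
ft_force: [0.4, 0.5, -0.2]
width: 0.0006
```

```bash
python3 rs.py; python3 look.py w11; python3 - <<'E'
from h import *
a=camera("scene"); cv2.imwrite("pics/scF.png",a[:,:,::-1])
cv2.imwrite("pics/sc19.png",cv2.resize(a[190:310,185:345,::-1],None,fx=5,fy=5,interpolation=cv2.INTER_CUBIC))
E
```

```text
t 17.4 rail -0.0903 0.0526 z 0.265 f [ 0.4  0.5 -0.2] M [[0.003, -0.998, 0.069], [0.002, 0.069, 0.998], [-1.0, -0.003, 0.002]]
17.4 [ 0.4909 -0.0499  0.265 ] [[0.003, -0.998, 0.069], [0.002, 0.069, 0.998], [-1.0, -0.003, 0.002]] [ 0.4  0.5 -0.2] 0.0006165427487368183
```

View pics/sc19.png

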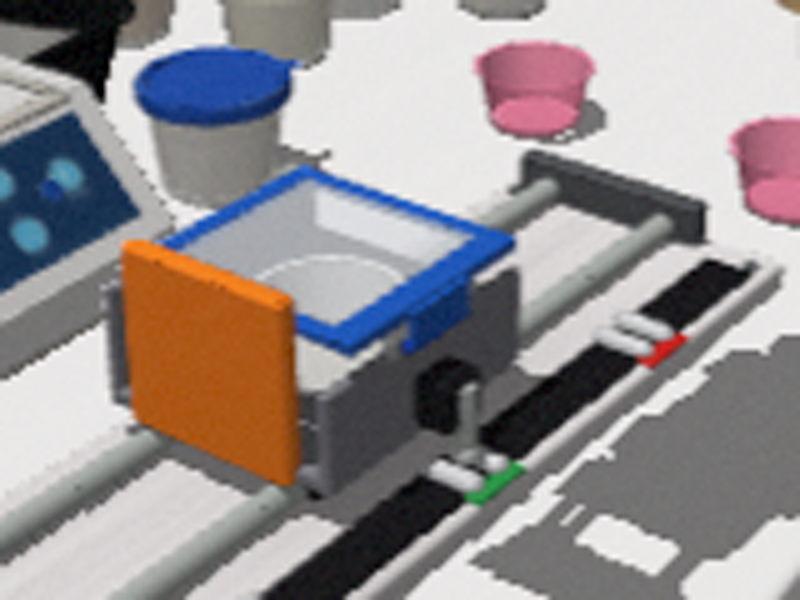

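View pics/w11.png

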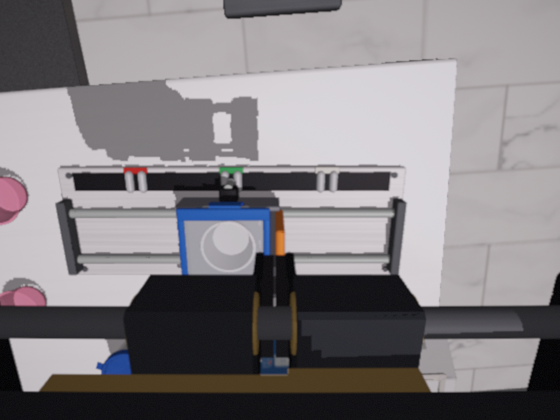

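```bash
python3 - <<'E'
from h import *
import json
st=json.load(open("pics/w11.json"))
im=cv2.imread("pics/w11.png");h=cv2.cvtColor(im,cv2.COLOR_BGR2HSV)
cv2.imwrite("pics/w11c.png",cv2.resize(im[155:295,110:350],None,fx=3.3,fy=3.3,interpolation=cv2.INTER_CUBIC))
for nm,lo,hi in [("green",(45,90,50),(80,255,255)),("red0",(0,150,60),(4,255,255)),("blue",(105,150,50),(128,255,255)),("orange",(6,170,60),(18,255,255))]:
    m=cv2.inRange(h,lo,hi);n,l,s,c=cv2.connectedComponentsWithStats(m)
    print(nm,[(c[i].round(1).tolist(),s[i].tolist()) for i in range(1,n) if s[i,4]>8])
E
```

```text
green [([230.5, 169.4], [219, 167, 24, 8, 118])]
red0 [([134.9, 169.8], [124, 168, 23, 6, 93])]
blue [([222.1, 220.7], [177, 202, 93, 74, 1810]), ([274.4, 346.1], [273, 340, 3, 13, 26]), ([117.0, 363.8], [97, 350, 35, 24, 559]), ([272.5, 369.6], [260, 363, 26, 10, 137])]
orange [([279.1, 234.6], [276, 211, 9, 45, 309])]
```

View pics/w11c.png

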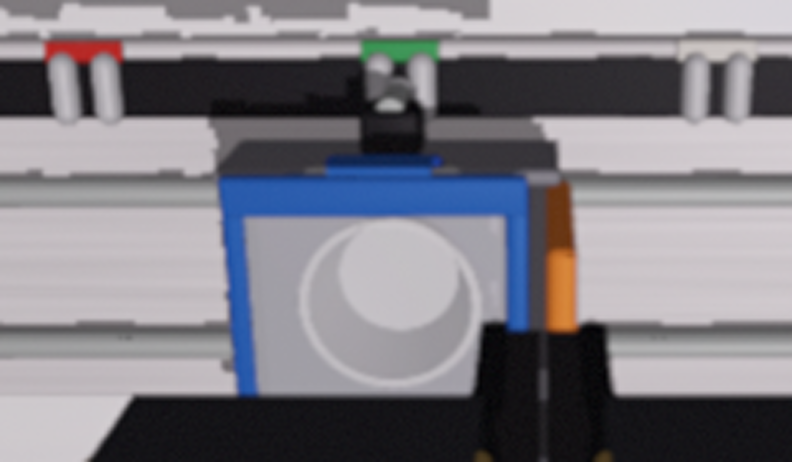

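```bash
python3 - <<'E'
from h import *
import json
st=json.load(open("pics/w11.json"))
k=lambda x,y:(110+x/3.3,155+y/3.3)
y=-.067;X=np.array([np.cos(y),np.sin(y)]);Y=np.array([-np.sin(y),np.cos(y)])
g=onz("wrist",[(230.5,169),(134.9,169),k(717,48)],.012,st)
print("marks",g.round(4).tolist())
o=g[0,:2]+X*.086
f=lambda px,z:[((p[:2]-o)@X).round(4).tolist()+0 if 0 else (round(float((p[:2]-o)@X),4),round(float((p[:2]-o)@Y),4)) for p in onz("wrist",px,z,st)]
print("marks y",f([(134.9,169),k(717,48)],.012))
print("bumps",f([k(376,70),k(422,70)],.016))
print("pin",f([k(393,95)],.03),f([k(393,95)],.045))
print("cover front corners",f([k(219,180),k(527,180)],.088), "tab",f([k(327,160),k(441,160)],.08))
print("plate",f([k(576,255),k(577,325)],.104))
print("cup rim", f([k(390,300)],.067))
# scene
s=lambda u,v:(185+u/5,190+v/5)
q=lambda px,z:[(round(float((p[:2]-o)@X),4),round(float((p[:2]-o)@Y),4)) for p in onz("scene",px,z)]
print("scene plate top outer",q([s(122,245),s(290,303)],.104),"cover corners",q([s(514,238),s(347,340)],.088))
E
```

```text
marks [[0.4922, -0.1032, 0.012], [0.4837, -0.2222, 0.012], [0.5013, 0.0172, 0.012]]
marks y [(-0.0864, -0.1193), (-0.085, 0.1207)]
bumps [(-0.0777, -0.008), (-0.0777, 0.0093)]
pin [(-0.0714, -0.0003)] [(-0.075, 0.0016)]
cover front corners [(-0.0571, -0.0509), (-0.0568, 0.0493)] tab [(-0.0614, -0.0168), (-0.0613, 0.0208)]
plate [(-0.0368, 0.0648), (-0.0125, 0.0653)]
cup rim [(-0.0058, 0.0003)]
scene plate top outer [(0.0361, 0.0654), (-0.042, 0.0617)] cover corners [(-0.0602, -0.048), (-0.0567, 0.0489)]
```

All checks agree: the tray's middle is at y = 0 ± 1 mm, the cover is shut, the cup stands inside, and the arm is clear. Handing in.

```bash
python3 -c "
from bench import *
print(close_job())"
```

```text
the job is handed in; nothing more can be done
None
```

I shut the cover and pressed its front edge down until the tab snapped. I then pushed the tray right by its orange plate into the notch of the middle (green) station. The job was handed in at about 17.5 s of the 54 s allowed.

**Cover:** The resistance peaked at about 7 N, fell away, then met a firm stop at 17.6 N, about 10 mm lower than first contact. After lifting off, the front edge corners measured 86 and 93 mm high, averaging 89. A shut cover should be at 88 mm and one that isn't caught about 96 mm. That the tab caught rests on those forces and heights; I could not see it behind the rim.

**Tray position:** In the last wrist picture the plunger sits between the two green bumps. The tray's middle is within about 1 mm of the notch centre, judged by the pin, plate and cover corners. The scene camera gave 62 to 65 mm for the plate face, against 65 mm expected. The cup is centred and standing, and the robot was touching nothing.

**What disagreed or needed mending:**
- **Fingertips:** The visible fingertips sat about 35 mm behind the reported TCP. I found this in two views, confirmed it when pressing the cover, and corrected for it.
- **Bump force:** The first push stalled at the bump at 24 N, well above the stated 9 N. I backed off, tilted the tool so the tips pushed lower on the plate, and pushed again. Force reached at least 15 N before the tray climbed over.
- **Other objects:** Those in the last views (the deli cup and the two pink cups) looked unmoved. I did not measure the salt shaker or the label roll again.

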